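Refill the counter canister with chocolate batons and screw it shut

TASK

Refill the tall clear canister on the counter: unscrew its cap and swing the cap aside on its arm, drop every chocolate baton lying on the counter end-down into the tube, then swing the cap back over the mouth and screw it fully down. Leave everything else on the counter where it is.

Things in the scene. Friction and masses are not known exactly. Their poses are not given: they have to be found in the camera images.
- canister: The canister, fixed to the counter: an upright clear plastic tube on a dark steel foot. Origin on the tube's axis at counter height, z up. Tube 76 mm across outside, bore 68 mm, inner floor 14 mm and rim 165 mm above the counter. A steel post 195 mm tall stands beside it, its axis at x = 0, y = -80 mm in this frame; it carries the swing arm with the cap.
- canister_mouth (a point): Centre of the tube's mouth, on the axis at the rim (165 mm above the counter); axes as the canister's.
- swing_pivot (a point): Top of the swing arm's hub, 195 mm above the counter, on the vertical axis of the post about which the arm swings, 80 mm from the cap's axis. Its y axis points along the arm, from the post to the cap; z up.
- cap_wing (a point): Where to hold the cap: on its axis, in the upper part of its wing grip, 220 mm above the counter with the cap down. The wing is an upright black plate 52 mm long (this point's x axis), 13 mm thick (its y axis), reaching 12 mm above and 22 mm below this point. The steel arm's top is 26 mm below it (cap down); under that is the round cap, 84 mm across. z up.
- cap (a joint): Turn of the cap in the arm's eye, rad: 0 = screwed fully down, 1.6 = unscrewed (stop). Unscrews counter-clockwise from above, needs 0.1 N m; its thread lifts the cap 6.4 mm per rad (10 mm in all). A plug under the cap, 60 mm across and 8 mm deep, stands in the mouth and bars the arm from swinging until the cap is turned past about 1.3. It stays as left.
- swing_arm (a joint): Swing of the arm about the post, rad: 0 = cap over the mouth (stop), 1.5 = cap fully aside (stop). Opens clockwise seen from above, needs 0.1 N m, stays as left. Arm and cap turn together about the post, so the wing's direction turns clockwise too; a hand that holds the wing must turn along with the arm.
- baton_1: A wrapped chocolate baton: a straight stick of square section, 130 x 16 x 16 mm, 45 g, cream paper with a dark band round the middle and gold ends. Origin at its centre, long axis x; both ends are alike. It starts lying flat on the counter.
- baton_2: A second baton of the same kind; it may be absent.
- baton_3: A third baton of the same kind; it may be absent.
- baton_4: A fourth baton of the same kind; it may be absent.
- price_tent: A small price card in a wooden block, 18 x 58 x 38 mm, at the back of the counter. Leave it alone.
- marker: A red and white marker pen, 135 mm long, 16 mm thick, behind the batons. Not a baton: leave it alone.
- card_holder: A dark holder with business cards, 40 x 100 x 68 mm, at the back of the counter. Leave it alone.
- order_pad: A pad of order forms, 72 x 104 x 12 mm, lying to the left of the batons. Leave it alone.
- service_bell: The chrome service bell, fixed to the counter to the left of the batons: a dome about 85 mm across and 65 mm tall, origin under its centre.
- praline_a: A single wrapped praline, about 50 mm long, at the back of the counter behind the batons. Leave it alone.
- praline_b: A single wrapped praline, about 50 mm long, beside the bell. Leave it alone.

How it is judged:
By the outcome, as a careful person would: the job done as asked, in the order asked, and still so for the second after the job is handed in, with the robot touching nothing.
Of baton_1, baton_2, baton_3, baton_4 only 3 to 4 are there at a start; the rules pass over those that are not, and their reading is None.
At some moment in a run one of baton_1, baton_2, baton_3, baton_4 may be knocked a few centimetres aside while the robot is not near it.
Once in a run the grip may slacken for a moment while it holds something.
It also fails if it takes over 210 s, if anything falls off the work surface, if the arm or the gripper's body presses on something with over 40 N, if the wrist force passes 120 N, or if a joint passes its speed limit or range.

ROBOT

A 6-joint arm with a two-finger parallel gripper is mounted at the origin on a cart in front of the work surface, level with it; the furniture and walls round the work are solid. World frame = base frame: x ahead of the robot, y to its left, z up, the work surface at z = 0. Lengths are in m, angles in rad, forces in N, time in s.
With the tool pointing down it reaches from about 0.225 to 0.875 m from the base axis. Payload 3.4 kg.
Tool frame: the origin (TCP) lies at the very end of the fingers, on their centre line; the grasp point (between the pads) lies 19 mm behind it; z points along the fingers, y is the direction in which the jaws open and shut (so a half turn about z gives the same grasp; the last joint's range is limited). The gripper opens to 85 mm and grips with 20 to 120 N. Pads are 22 mm wide; open, the fingers measure 114 mm over their backs; the gripper's body (76 mm by 85 mm) begins 54 mm behind the grasp point. The pads swing forward as they close: fully open they stand 13 mm farther back than shut.
Start: joints at [0.99, 0.276, 1.505, -0, 1.361, -0.121], TCP at [0.255, 0.515, 0.231] pointing down, gripper open.
Joint ranges: [-2.89, 2.89], [-0.75, 2.08], [0.22, 2.7], [-1.18, 4.32], [0.11, 2.71], [-2.7, 2.7]. Speed limits (rad/s): [2.57, 2.57, 3.14, 3.14, 3.14, 3.14].

INTERFACE

Orientations are given as a unit quaternion [w, x, y, z].
In Python, from rig import manip, viewer, job gives the robot as it stands.
- The arm moves only by the shell command python3 -m crank 'ROWS' [OPENING] [FORCE]. ROWS is JSON, a list of rows, each a list of 6 numbers: the shift along the tool's x, y, z in m, then the turn, a rotation vector about the tool's x, y, z in degrees. In form: [[dx, dy, dz, rx, ry, rz], ...]. A call has 1 to 20 rows; each row is the pose to reach, as a shift and turn from the pose measured when the call began, along the tool's axes at that moment; what a row does not reach only later rows make up. A row lasts 1/8 s, in which the tool goes at most 62.5 mm and 10.7 degrees, less where a joint would pass 70% of its speed; a pose out of reach is approached as far as the arm can. A call with a gripper value outside its range is refused whole. OPENING is the opening, from 0 (shut) to 1 (fully open), set as the call begins (- or left out, the last holds). The fingers move at their own pace and stop on an object; FORCE is the grip in N (left out, the last holds). Time passes only in rows, so rows that repeat a pose let the fingers close. It gives the time, the measured TCP pose, the force and the opening at its end, in the units of the state.
- manip.get_state(): the state, without advancing time (a new reading comes with each control period).
- viewer.get_image(name): name is "scene" or "top"; returns a dict with "frame" (384x512x3 uint8, blue, green, red), "range_z" (384x512 float32, m along the optical axis (not along the pixel's ray), 0 where there is no reading), "intrinsics" (3x3 intrinsics, pixels), "world_from_camera" (4x4, takes a point from camera to world coordinates). Camera axes: x right, y up, looking along -z (the intrinsics and any distortion apply to the point x, -y, -z); pixel columns grow to the right and rows downward; lengths in m; the calibration is good to about 2 mm. A picture is of the moment at which its call begins.
- job.sign_off(): hands the job in, once; it reports no verdict.
The state is a dict: "clock": time; "qpos": joint angles; "qd": joint speeds; "effort": joint torques, N m; "position": TCP position; "ee_rot": TCP orientation; "contact_force": force on the tool from outside, world axes, zero at the start; "moment": the same for the moment, N m; "width": finger opening in m.
Only numpy, scipy, OpenCV 4.12 (cv2) and the standard library are available. Lean on these libraries where they do the work, as an engineer would, in place of code of your own. Each camera call takes 0.05 s, during which the arm holds its last target. There are 200 camera calls.

## Working session

There is one attempt and no reset: what is moved stays moved. The work goes in short steps, Python scripts to look and compute and a shell command to move; the robot and the scene stay as the last step left them, time stands still between calls to the robot, and variables do not carry over. Pictures are saved under pics/ and viewed, about 12 in all and at most 16, crops included, and the job is handed in when it is done.

```bash
ls; mkdir -p pics; cat > h.py <<'E'
import numpy as np, cv2
from scipy.spatial.transform import Rotation as R
from rig import manip, viewer, job
def snap(name, fn=None, crop=None, k=1):
    im=viewer.get_image(name); f=im["frame"]
    if crop: c0,r0,c1,r1=crop; f=f[r0:r1,c0:c1]
    if fn: cv2.imwrite("pics/"+fn, cv2.resize(f,None,fx=k,fy=k,interpolation=cv2.INTER_CUBIC))
    np.savez("last_%s.npz"%name, **im); return im
def px(im,u,v,z=None):
    """world point of pixel; z: intersect plane z, else use depth"""
    K=im["intrinsics"]; T=im["world_from_camera"]
    d=np.array([(u-K[0,2])/K[0,0], -(v-K[1,2])/K[1,1], -1.0])
    if z is None: return T[:3,:3]@(d*im["range_z"][int(v),int(u)])+T[:3,3]
    w=T[:3,:3]@d; return T[:3,3]+w*(z-T[2,3])/w[2]
def pj(im,p):
    K=im["intrinsics"]; T=im["world_from_camera"]
    c=T[:3,:3].T@(np.array(p)-T[:3,3]); return K[0,2]+K[0,0]*c[0]/-c[2], K[1,2]-K[1,1]*c[1]/-c[2]
def st():
    s=manip.get_state(); q=s["ee_rot"]; return s, np.array(s["position"]), R.from_quat([q[1],q[2],q[3],q[0]])
E
python3 - <<'E'
from h import *
for n in("scene","top"):
    im=snap(n,n+"0.png",k=1.5); print(n,im["intrinsics"].round(1).tolist(),im["world_from_camera"].round(3).tolist())
s,p,r=st(); print(s); print(r.as_matrix().round(3))
E
```

```text
pics
scene [[438.3, 0.0, 257.6], [0.0, 438.3, 198.9], [0.0, 0.0, 1.0]] [[-0.778, 0.342, -0.528, -0.032], [-0.628, -0.454, 0.632, 0.894], [-0.024, 0.823, 0.568, 0.79], [0.0, 0.0, 0.0, 1.0]]
top [[360.1, 0.0, 255.3], [0.0, 360.1, 195.0], [0.0, 0.0, 1.0]] [[-0.03, 0.995, -0.093, 0.475], [-1.0, -0.029, 0.011, 0.169], [0.008, 0.093, 0.996, 1.055], [0.0, 0.0, 0.0, 1.0]]
{'clock': 0.1, 'qpos': array([ 9.89992609e-01,  2.76532043e-01,  1.50602631e+00, -1.27494944e-05,
        1.36070073e+00, -1.20949870e-01]), 'qd': array([-0.00147758, -0.00277243, -0.00346642,  0.00034626, -0.00042684,
        0.00096645]), 'effort': array([ 1.25805586e-04, -4.17700803e+01, -2.46404386e+01, -3.10948062e-04,
        5.79209067e-03,  3.10125408e-06]), 'position': array([0.25491205, 0.5148707 , 0.23051817]), 'ee_rot': array([-2.80540342e-04,  2.27904992e-01,  9.73683018e-01, -7.84591905e-04]), 'contact_force': array([-0.36573009,  0.89117767,  0.66993088]), 'moment': array([-0.04199565, -0.0207628 ,  0.0068491 ]), 'width': 0.08559091322114193}
[[-0.896  0.444 -0.001]
 [ 0.444  0.896 -0.001]
 [ 0.    -0.002 -1.   ]]
```

View pics/top0.png

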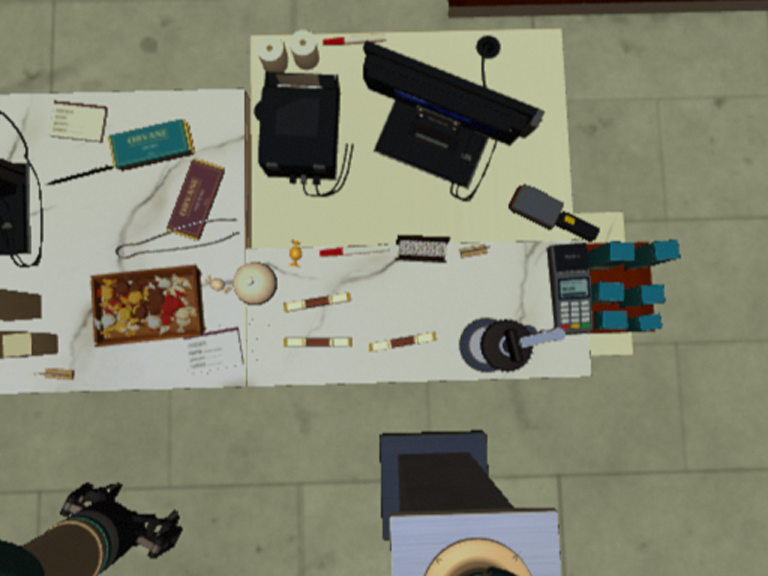

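View pics/scene0.png

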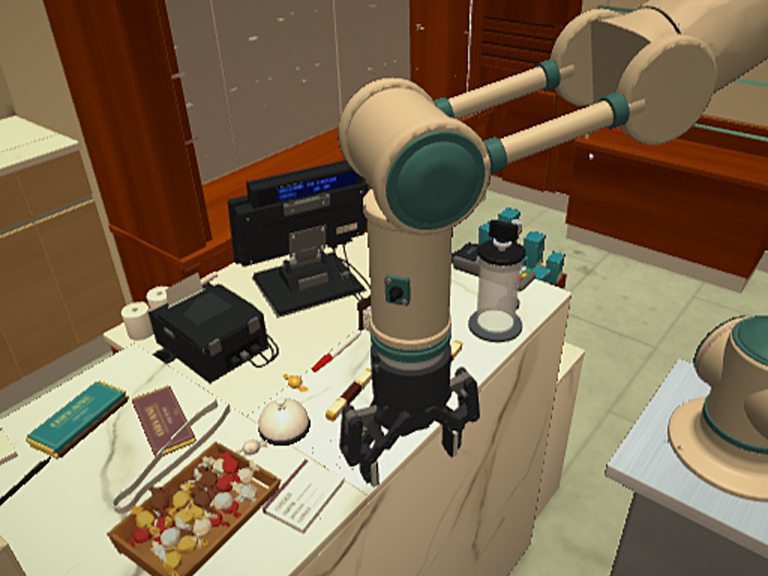

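The top view shows three batons, centres at (318,300), (318,342) and (403,341) in the 1.5x picture. The cap is at (507,345) with the arm running right to the post. I'll enlarge that part.

```bash
python3 - <<'E'
from h import *
im=dict(np.load("last_top.npz")); f=im["frame"]
cv2.imwrite("pics/c1.png",cv2.resize(f[150:255,170:400],None,fx=3.4,fy=3.4,interpolation=cv2.INTER_CUBIC))
E
```

```text
(no output)
```

View pics/c1.png

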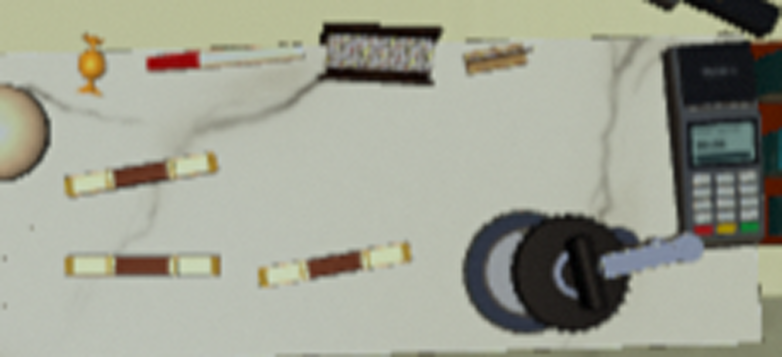

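The crop shows baton ends at (67,187)-(216,160), (67,265)-(219,265) and (261,276)-(410,252). The wing runs (574,238)-(590,306) and the hub is near (690,247).

```bash
python3 - <<'E'
from h import *
im=dict(np.load("last_top.npz")); g=lambda u,v,z:px(im,170+u/3.4,150+v/3.4,z)
for n,a,b in(("b1",(67,187),(216,160)),("b2",(67,265),(219,265)),("b3",(261,276),(410,252))):
    A,B=g(*a,.014),g(*b,.014); d=A-B; print(n,((A+B)/2).round(3),np.hypot(*d[:2]).round(3),np.degrees(np.arctan2(d[1],d[0])).round(1))
W1,W2=g(574,238,.232),g(590,306,.232); print("wing",((W1+W2)/2).round(4),np.degrees(np.arctan2(*(W1-W2)[[1,0]])).round(1),np.linalg.norm(W1-W2))
P=g(690,247,.195); d=(W1+W2)/2-P; print("piv",P.round(4),d, np.degrees(np.arctan2(d[1],d[0])))
print("foot",g(524,270,0.01), "depth wing/arm", px(im,170+580/3.4,150+270/3.4), px(im,170+650/3.4,150+258/3.4))
for n,u,v in(("tent",496,60),("marker",225,60),("holder",380,55),("bell",0,132),("term_edge",680,180)): print(n,px(im,170+u/3.4,150+v/3.4).round(3))
E
```

```text
b1 [0.559 0.285 0.014] 0.129 98.6
b2 [0.481 0.285 0.014] 0.128 88.3
b3 [0.477 0.122 0.014] 0.128 97.4
wing [ 0.4663 -0.033   0.232 ] 10.4 0.04639381180110658
piv [ 0.481 -0.119  0.195] [-0.01470327  0.08596214  0.037     ] 99.70614733716673
foot [ 0.46699073 -0.03821452  0.01      ] depth wing/arm [ 0.46762948 -0.0323821   0.22934621] [ 0.47419575 -0.09098048  0.1929937 ]
tent [ 0.646 -0.021  0.021]
marker [0.654 0.211 0.016]
holder [0.649 0.081 0.047]
bell [0.594 0.397 0.047]
term_edge [ 0.539 -0.171  0.026]
```

```bash
cat > log.py <<'E'
from h import *
import json,sys
s,p,r=st(); m=r.as_matrix()
open("log.jsonl","a").write(json.dumps(dict(q=list(s["qpos"]),p=list(p),R=m.tolist()))+"\n")
print("t",round(s["clock"],2),"p",p.round(4),"yang %.1f"%np.degrees(np.arctan2(m[1,1],m[0,1])),"z",m[:,2].round(3),"q",np.round(s["qpos"],2),"F",np.round(s["contact_force"],1),"M",np.round(s["moment"],2),"w",round(s["width"],4))
if len(sys.argv)>3: # x y z [yang]: target with tool down -> rows numbers from here
    a=[float(v) for v in sys.argv[1:]]
    d=m.T@(np.array(a[:3])-p); print("shift",d.round(4))
    if len(a)>3:
        y=np.radians(a[3]); Y=np.array([np.cos(y),np.sin(y),0]); Z=np.array([0,0,-1.]); T=np.array([np.cross(Y,Z),Y,Z]).T
        print("rotvec",np.degrees(R.from_matrix(m.T@T).as_rotvec()).round(1))
E
python3 log.py; python3 -m crank '[[0,0,-0.05,0,0,0],[0,0,-0.1,0,0,0],[-0.217,-0.199,-0.1,0,0,60],[-0.217,-0.199,-0.1,0,0,60],[-0.217,-0.199,-0.1,0,0,60],[-0.217,-0.199,-0.1,0,0,60],[-0.217,-0.199,-0.1,0,0,60],[-0.217,-0.199,-0.1,0,0,60],[-0.434,-0.398,-0.1,0,0,143.6],[-0.434,-0.398,-0.1,0,0,143.6],[-0.434,-0.398,-0.1,0,0,143.6],[-0.434,-0.398,-0.1,0,0,143.6],[-0.434,-0.398,-0.1,0,0,143.6],[-0.434,-0.398,-0.1,0,0,143.6],[-0.434,-0.398,-0.1,0,0,143.6],[-0.434,-0.398,-0.1,0,0,143.6],[-0.434,-0.398,-0.1,0,0,143.6],[-0.434,-0.398,-0.1,0,0,143.6],[-0.434,-0.398,-0.1,0,0,143.6]]' 0.6; python3 log.py 0.467 -0.034 0.27 -80
python3 - <<'E'
from h import *
snap("scene","s1.png",(280,100,470,290),3)
E
```

```text
t 0.1 p [0.2549 0.5149 0.2305] yang 63.7 z [-0.001 -0.001 -1.   ] q [ 0.99  0.28  1.51 -0.    1.36 -0.12] F [-0.4  0.9  0.7] M [-0.04 -0.02  0.01] w 0.0856
clock: 2.48
position: [0.4672, -0.0341, 0.331]
ee_rot: [0.001, 0.996, 0.088, -0.001]
contact_force: [-0.2, 0.5, 0.2]
width: 0.0511
t 2.48 p [ 0.4672 -0.0341  0.331 ] yang -79.9 z [-0.001 -0.001 -1.   ] q [-0.22  0.07  1.52 -0.    1.55  1.17] F [-0.2  0.5  0.2] M [ 0.04  0.03 -0.05] w 0.0511
shift [-0.0001 -0.0003  0.061 ]
rotvec [0.1 0.1 0.1]
```

View pics/s1.png

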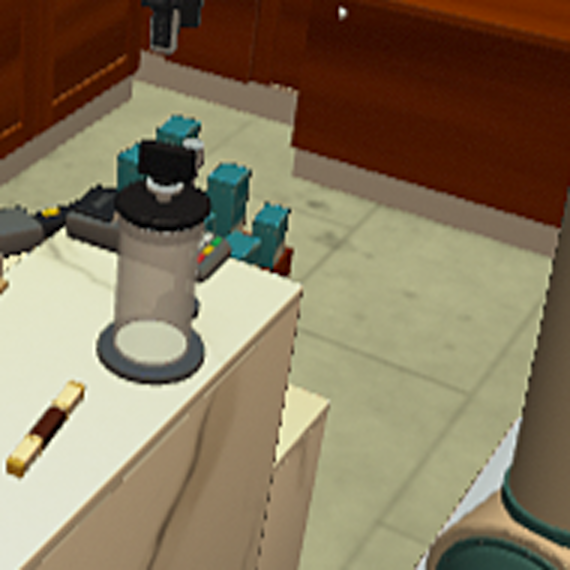

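The scene crop shows the foot centred near (151,347), the cap disc near (162,207) and the wing near (168,160). I'll check these against the top-view estimate.

```bash
python3 - <<'E'
from h import *
im=dict(np.load("last_scene.npz")); g=lambda u,v,z:px(im,280+u/3,100+v/3,z).round(4)
print("foot",g(151,349,0.004),"capdisc",g(162,204,.18))
W=lambda u,v: px(im,280+u/3,100+v/3).round(3)
print([W(u,160) for u in (145,155,165,175,185)])
# depth cloud of wing
z=im["range_z"];K=im["intrinsics"];T=im["world_from_camera"]
v,u=np.mgrid[100:290,280:470]; d=np.stack([(u-K[0,2])/K[0,0],-(v-K[1,2])/K[1,1],-np.ones(u.shape)],-1)*z[v,u][...,None]
P=(d@T[:3,:3].T+T[:3,3]).reshape(-1,3)
near=np.hypot(P[:,0]-.467,P[:,1]+.034)<.05
w=P[near&(P[:,2]>.205)&(P[:,2]<.24)]; print("wing pts",len(w),w.mean(0).round(4)); 
t=np.radians(9.7); a=(w[:,:2]-[.467,-.034])@np.array([[np.cos(t),-np.sin(t)],[np.sin(t),np.cos(t)]]); print("x range",np.percentile(a[:,0],[2,98]).round(4),"y range",np.percentile(a[:,1],[2,50,98]).round(4))
top=w[w[:,2]>.228]; print("top",len(top),top.mean(0).round(4))
im=dict(np.load("last_top.npz")); 
E
```

```text
foot [ 0.4681 -0.0386  0.004 ] capdisc [ 0.4614 -0.0228  0.18  ]
[array([ 0.485, -0.028,  0.215]), array([ 0.475, -0.029,  0.218]), array([ 0.466, -0.03 ,  0.221]), array([ 0.458, -0.033,  0.222]), array([ 0.447, -0.032,  0.226])]
wing pts 217 [ 0.4669 -0.032   0.2215]
x range [-0.0237  0.0263] y range [-0.0055  0.0022  0.007 ]
top 68 [ 0.4675 -0.0338  0.2322]
```

```bash
python3 -m crank '[[0,0.002,0.05,0,0,0],[0,0.002,0.09,0,0,0],[0,0.002,0.11,0,0,0],[0,0.002,0.12,0,0,0],[0,0.002,0.125,0,0,0],[0,0.002,0.125,0,0,0]]' 0.6; python3 log.py; python3 -m crank '[[0,0,0,0,0,0],[0,0,0,0,0,0],[0,0,0,0,0,0],[0,0,0,0,0,0],[0,0,0,0,0,0],[0,0,0,0,0,0]]' 0 50;python3 log.py
```

```text
clock: 3.28
position: [0.4679, -0.0363, 0.2065]
ee_rot: [0.001, 0.996, 0.088, -0.0]
contact_force: [-0.0, -0.1, 0.2]
width: 0.0508
t 3.27 p [ 0.4679 -0.0363  0.2065] yang -79.9 z [-0.    -0.002 -1.   ] q [-0.22  0.13  1.76 -0.    1.25  1.17] F [-0.  -0.1  0.2] M [ 0.06  0.04 -0.  ] w 0.0508
clock: 4.03
position: [0.4686, -0.0368, 0.2071]
ee_rot: [0.001, 0.996, 0.088, 0.001]
contact_force: [0.9, -1.7, 4.9]
width: 0.0118
t 4.03 p [ 0.4686 -0.0368  0.2071] yang -79.9 z [ 0.002 -0.003 -1.   ] q [-0.22  0.13  1.76 -0.    1.25  1.17] F [ 0.9 -1.7  4.9] M [-0.43 -0.21  0.12] w 0.0118
```

```bash
python3 -m crank '[[0,0,-0.0008,0,0,-7.6],[0,0,-0.0017,0,0,-15.2],[0,0,-0.0025,0,0,-22.8],[0,0,-0.0033,0,0,-30.4],[0,0,-0.0042,0,0,-38],[0,0,-0.005,0,0,-45.6],[0,0,-0.0058,0,0,-53.2],[0,0,-0.0067,0,0,-60.8],[0,0,-0.0075,0,0,-68.4],[0,0,-0.0083,0,0,-76],[0,0,-0.0092,0,0,-83.6],[0,0,-0.01,0,0,-91],[0,0,-0.01,0,0,-91],[0,0,-0.01,0,0,-91]]' 0 60;python3 log.py
python3 - <<'E'
from h import *
snap("scene","s2.png",(280,100,470,290),3)
E
```

```text
clock: 5.78
position: [0.4675, -0.0358, 0.2173]
ee_rot: [0.0, 0.635, 0.772, -0.0]
contact_force: [-1.4, 1.1, 5.8]
width: 0.0119
t 5.78 p [ 0.4675 -0.0358  0.2173] yang 11.1 z [-0.    -0.001 -1.   ] q [-0.22  0.12  1.74 -0.    1.28 -0.42] F [-1.4  1.1  5.8] M [ 0.1   0.34 -0.02] w 0.0119
```

View pics/s2.png

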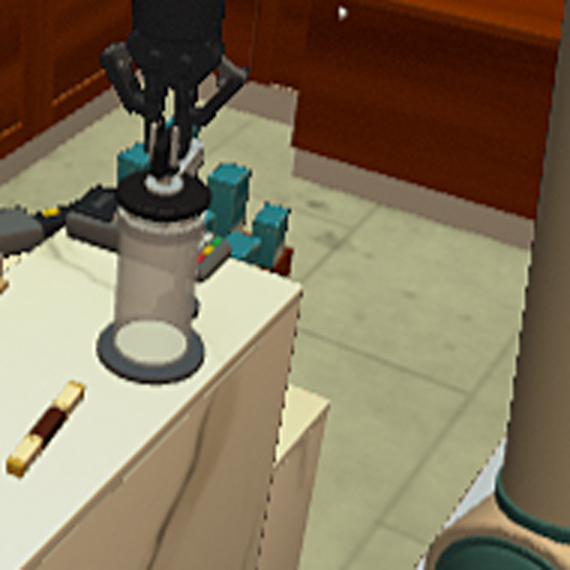

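```bash
python3 - <<'E'
from h import *
s,p,r=st(); m=r.as_matrix(); a0=np.radians(99.8)
for k in range(1,15):
    t=np.radians(6*k); d=.08*np.array([np.cos(a0-t)-np.cos(a0),np.sin(a0-t)-np.sin(a0),0]); print(6*k,(m.T@d).round(4)[:2])
E
```

```text
6 [-0.0006  0.0084]
12 [-0.0021  0.0166]
18 [-0.0045  0.0246]
24 [-0.0077  0.0324]
30 [-0.0116  0.0397]
36 [-0.0163  0.0467]
42 [-0.0218  0.053 ]
48 [-0.0278  0.0588]
54 [-0.0344  0.064 ]
60 [-0.0416  0.0684]
66 [-0.0491  0.072 ]
72 [-0.057   0.0748]
78 [-0.0651  0.0768]
84 [-0.0734  0.0779]
```

```bash
python3 -m crank '[[-0.0006,0.0084,0,0,0,6],[-0.0021,0.0166,0,0,0,12],[-0.0045,0.0246,0,0,0,18],[-0.0077,0.0324,0,0,0,24],[-0.0116,0.0397,0,0,0,30],[-0.0116,0.0397,0,0,0,30]]' 0 60;python3 log.py
```

```text
clock: 6.58
position: [0.5088, -0.039, 0.2173]
ee_rot: [-0.001, 0.814, 0.582, -0.0]
contact_force: [0.6, 0.9, 5.4]
width: 0.0118
t 6.58 p [ 0.5088 -0.039   0.2173] yang -18.9 z [-0.001  0.001 -1.   ] q [-0.21  0.19  1.66  0.    1.29  0.12] F [0.6 0.9 5.4] M [-0.04 -0.02 -0.04] w 0.0118
```

```bash
python3 -m crank '[[-0.0006,0.0084,0,0,0,6],[-0.0021,0.0166,0,0,0,12],[-0.0045,0.0246,0,0,0,18],[-0.0077,0.0324,0,0,0,24],[-0.0116,0.0397,0,0,0,30],[-0.0163,0.0467,0,0,0,36],[-0.0218,0.053,0,0,0,42],[-0.0278,0.0588,0,0,0,48],[-0.0344,0.064,0,0,0,54],[-0.0344,0.064,0,0,0,54]]' 0 60;python3 log.py; python3 -m crank '[[0,0,0,0,0,0],[0,0,0,0,0,0],[0,0,0,0,0,0],[0,0,0,0,0,0],[0,0,-0.05,0,0,0],[0,0,-0.1,0,0,0],[0,0,-0.1,0,0,0]]' 0.6 60;python3 log.py
python3 - <<'E'
from h import *
snap("top","t2.png",(170,150,400,255),3.4)
E
```

```text
clock: 7.82
position: [0.5596, -0.0916, 0.2174]
ee_rot: [-0.001, 0.989, 0.149, 0.001]
contact_force: [3.4, 1.9, 1.9]
width: 0.0118
t 7.83 p [ 0.5596 -0.0916  0.2174] yang -72.8 z [ 0.002  0.003 -1.   ] q [-0.29  0.27  1.55  0.    1.32  0.98] F [3.4 1.9 1.9] M [ 0.28 -0.8  -0.08] w 0.0118
clock: 8.7
position: [0.5613, -0.0925, 0.322]
ee_rot: [0.001, 0.989, 0.15, 0.005]
contact_force: [-0.0, 0.4, -0.3]
width: 0.0513
t 8.7 p [ 0.5613 -0.0925  0.322 ] yang -72.8 z [ 0.011  0.    -1.   ] q [-0.29  0.22  1.36  0.    1.55  0.98] F [-0.   0.4 -0.3] M [-0.01 -0.    0.04] w 0.0513
```

View pics/t2.png

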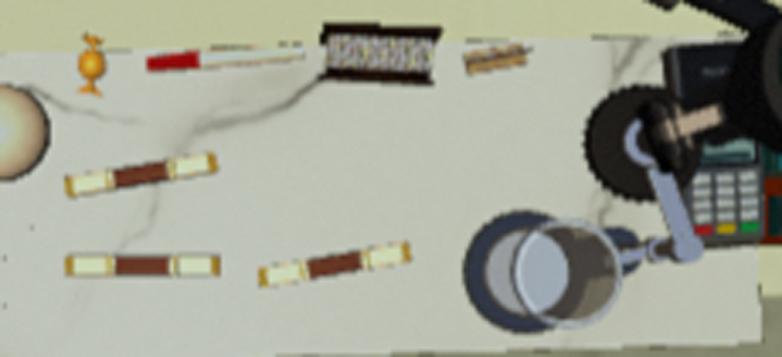

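The cap is aside and its arm is clear. The tube mouth ellipse is near (567,272) and all three batons are unmoved. Next I move above baton 3 and try a tilt, to learn the wrist kinematics.

```bash
python3 - <<'E'
from h import *
im=dict(np.load("last_top.npz")); g=lambda u,v,z:px(im,170+u/3.4,150+v/3.4,z).round(4)
print("rim",g(567,272,.165),[g(*a,.165) for a in((511,272),(622,272),(567,218),(567,328))],"hub",g(686,247,.195),"cap",g(637,143,.19))
E
python3 log.py 0.483 0.0754 0.30 7.4
```

```text
rim [ 0.4659 -0.0386  0.165 ] [array([0.4671, 0.002 , 0.165 ]), array([ 0.4647, -0.0785,  0.165 ]), array([ 0.5049, -0.0406,  0.165 ]), array([ 0.4257, -0.0365,  0.165 ])] hub [ 0.4811 -0.1161  0.195 ] cap [ 0.5559 -0.0873  0.19  ]
t 8.75 p [ 0.5601 -0.0921  0.3194] yang -72.8 z [ 0.006  0.001 -1.   ] q [-0.29  0.23  1.36  0.    1.55  0.98] F [ 0.1  0.5 -0.6] M [0.06 0.02 0.02] w 0.0512
shift [-0.0242 -0.1829  0.0191]
rotvec [  0.3  -0.3 -80.2]
```

```bash
python3 -m crank '[[-0.024,-0.183,0.02,0,0,-80],[-0.024,-0.183,0.02,0,0,-80],[-0.024,-0.183,0.02,0,0,-80],[-0.024,-0.183,0.02,0,0,-80],[-0.024,-0.183,0.02,0,0,-80],[-0.024,-0.183,0.02,0,0,-80],[-0.024,-0.183,0.02,0,0,-80],[-0.024,-0.183,0.02,0,0,-80],[-0.024,-0.183,0.02,0,0,-80]]' 0.5;python3 log.py;python3 -m crank '[[0,0,-0.04,0,-10,0],[0,0,-0.04,0,-20,0],[0,0,-0.04,0,-30,0],[0,0,-0.04,0,-30,0]]' ;python3 log.py;python3 -m crank '[[0,0,0,0,15,0],[0,0,0,0,30,0],[0,0,0,0,30,0],[0,0,0,0,30,0]]' ;python3 log.py
cat > fk.py <<'E'
import numpy as np, json
from scipy.optimize import least_squares
from scipy.spatial.transform import Rotation as R
def fk(q,k):
    h,off,x0,L2,e,ex,L3,T,o5x,ty=k
    A=R.from_euler('z',q[0]); B=A*R.from_euler('y',q[1]); C=A*R.from_euler('y',q[1]+q[2])
    D=C*R.from_euler('ZY',[q[3],q[4]]); G=D*R.from_euler('z',q[5])
    p=np.array([0,0,h])+A.apply([x0,off,0])+B.apply([e,0,L2])+C.apply([ex,0,L3])+D.apply([o5x,ty,T])
    return p,G
L=[json.loads(l) for l in open("log.jsonl")]
if __name__=="__main__":
    f=lambda k:np.concatenate([(fk(l["q"],k)[0]-l["p"])*1000 for l in L]+[1e-3*np.array(k)*10])
    s=least_squares(f,[.2,.07,0,.3,0,0,.3,.2,0,0]); print("k",s.x.round(4),"res mm",np.abs(f(s.x)[:-10]).max().round(2))
    for l in L[-3:]:
        M=fk(l["q"],s.x)[1].as_matrix(); print("relR\n",(M.T@np.array(l["R"])).round(2).tolist())
    np.save("k.npy",s.x)
E
python3 fk.py
```

```text
clock: 9.88
position: [0.4822, 0.0756, 0.2976]
ee_rot: [0.001, 0.662, 0.75, 0.002]
contact_force: [-0.2, 0.1, -1.2]
width: 0.0428
t 9.88 p [0.4822 0.0756 0.2976] yang 7.1 z [ 0.003  0.001 -1.   ] q [ 0.01  0.11  1.56  0.    1.47 -0.11] F [-0.2  0.1 -1.2] M [0.03 0.02 0.  ] w 0.0428
clock: 10.38
position: [0.4812, 0.078, 0.3351]
ee_rot: [0.194, 0.637, 0.726, -0.171]
contact_force: [0.3, -1.3, -0.2]
width: 0.0424
t 10.38 p [0.4812 0.078  0.3351] yang 7.4 z [ 0.063 -0.495 -0.866] q [ 0.38  0.17  1.51 -0.5   1.6   0.27] F [ 0.3 -1.3 -0.2] M [0.22 0.02 0.01] w 0.0424
clock: 10.88
position: [0.4817, 0.0744, 0.3358]
ee_rot: [-0.0, 0.663, 0.749, 0.0]
contact_force: [0.4, -0.9, 0.3]
width: 0.0425
t 10.88 p [0.4817 0.0744 0.3358] yang 6.9 z [-0.     0.001 -1.   ] q [ 0.01  0.1   1.48  0.    1.56 -0.11] F [ 0.4 -0.9  0.3] M [-0.01 -0.03 -0.01] w 0.0425
k [ 0.1368  0.0694  0.      0.6297 -0.      0.0604  0.4211  0.3645  0.
  0.    ] res mm 0.0
relR
 [[0.0, -1.0, -0.0], [1.0, 0.0, 0.0], [-0.0, -0.0, 1.0]]
relR
 [[0.0, -1.0, -0.0], [1.0, 0.0, 0.0], [-0.0, -0.0, 1.0]]
relR
 [[0.0, -1.0, -0.0], [1.0, 0.0, 0.0], [-0.0, -0.0, 1.0]]
```

```bash
cat > ik.py <<'E'
from fk import *
k=np.load("k.npy"); lo=np.array([-2.89,-.75,.22,-1.18,.11,-2.7])+.03; hi=np.array([2.89,2.08,2.7,4.32,2.71,2.7])-.03
RB=R.from_euler('z',90,degrees=True)
def ik(p,M,seeds):
    best=None
    for s in seeds:
        def f(q):
            P,G=fk(q,k); return np.r_[(P-p)*10,(R.from_matrix(M).inv()*(G*RB)).as_rotvec()]
        r=least_squares(f,np.clip(s,lo+.01,hi-.01),bounds=(lo,hi))
        if best is None or r.cost<best.cost: best=r
    return best.x,best.cost
def pose(phi,tilt=0,up=False):
    """tool z at heading phi, pitched `tilt` deg below horizontal, tool x down (or up)"""
    a,t=np.radians([phi,tilt]); Z=np.array([np.cos(a)*np.cos(t),np.sin(a)*np.cos(t),-np.sin(t)])
    X=np.array([-np.cos(a)*np.sin(t),-np.sin(a)*np.sin(t),-np.cos(t)])*(-1 if up else 1)
    return np.array([X,np.cross(Z,X),Z]).T
if __name__=="__main__":
    rng=np.random.default_rng(0); S=rng.uniform(lo,hi,(12,6)); S[0]=[.38,.17,1.51,-.5,1.6,.27]
    for z in(.2,.25):
      for phi in range(-105,106,15):
       for tilt in (0,12):
        M=pose(phi,tilt); q,c=ik(np.array([.4675,-.0365,z])+.005*M[:,2],M,S)
        M2=pose(phi,tilt,True)
        if c<1e-3: print(z,phi,tilt,q.round(2),"ok" if c<1e-6 else "%.5f"%c)
E
python3 ik.py
```

```text
0.2 -105 0 [ 0.4   0.79  1.75 -1.    1.93  1.07] ok
0.2 -105 12 [ 0.39  0.68  1.73 -0.93  1.82  0.99] ok
0.2 -90 0 [ 0.48  0.74  1.93 -1.14  1.79  1.14] ok
0.2 -90 12 [ 0.47  0.61  1.9  -1.07  1.66  1.02] ok
0.2 30 0 [-1.21  0.79  2.67  1.42  1.52  1.26] ok
0.2 30 12 [-1.18  0.47  2.59  1.42  1.37  1.66] ok
0.2 45 0 [-1.13  0.69  2.42  1.22  1.58  1.6 ] ok
0.2 45 12 [-1.11  0.48  2.37  1.2   1.46  1.85] ok
0.2 60 0 [-1.03  0.69  2.2   1.07  1.69  1.79] ok
0.2 60 12 [-1.02  0.53  2.17  1.04  1.58  1.96] ok
0.2 75 0 [-0.93  0.72  2.    0.95  1.82  1.91] ok
0.2 75 12 [-0.92  0.59  1.98  0.9   1.72  2.02] ok
0.2 90 0 [-0.82  0.77  1.82  0.84  1.97  1.97] ok
0.2 90 12 [-0.81  0.65  1.8   0.78  1.87  2.05] ok
0.2 105 0 [-0.7   0.82  1.65  0.73  2.11  2.  ] ok
0.2 105 12 [-0.7   0.71  1.63  0.67  2.01  2.04] ok
0.25 -105 0 [ 0.4   0.72  1.73 -1.03  1.97  0.99] ok
0.25 -105 12 [ 0.39  0.61  1.7  -0.95  1.87  0.91] ok
0.25 -90 0 [ 0.48  0.65  1.9  -1.15  1.83  1.04] 0.00008
0.25 -90 12 [ 0.47  0.54  1.87 -1.08  1.71  0.92] ok
0.25 -30 12 [0.38 0.25 2.64 4.1  1.21 1.36] ok
0.25 15 12 [-1.17  0.18  2.67  1.61  1.31  1.87] 0.00068
0.25 30 0 [-1.21  0.57  2.62  1.41  1.56  1.52] ok
0.25 30 12 [-1.18  0.28  2.52  1.38  1.42  1.91] ok
0.25 45 0 [-1.13  0.55  2.39  1.23  1.64  1.76] ok
0.25 45 12 [-1.11  0.35  2.32  1.19  1.53  2.01] ok
0.25 60 0 [-1.03  0.58  2.18  1.09  1.75  1.91] ok
0.25 60 12 [-1.02  0.43  2.13  1.04  1.65  2.08] ok
0.25 75 0 [-0.93  0.63  1.98  0.97  1.89  2.  ] ok
0.25 75 12 [-0.92  0.51  1.94  0.92  1.79  2.12] ok
0.25 90 0 [-0.82  0.69  1.8   0.87  2.03  2.05] ok
0.25 90 12 [-0.81  0.58  1.77  0.81  1.94  2.13] ok
0.25 105 0 [-0.7   0.75  1.63  0.76  2.17  2.07] ok
0.25 105 12 [-0.7   0.65  1.6   0.7   2.08  2.11] ok
```

```bash
python3 -m crank '[[0.001,0.0013,0.06,0,0,0],[0.001,0.0013,0.12,0,0,0],[0.001,0.0013,0.18,0,0,0],[0.001,0.0013,0.24,0,0,0],[0.001,0.0013,0.28,0,0,0],[0.001,0.0013,0.31,0,0,0],[0.001,0.0013,0.325,0,0,0],[0.001,0.0013,0.33,0,0,0],[0.001,0.0013,0.33,0,0,0]]' 0.5;python3 log.py; python3 -m crank '[[0,0,0,0,0,0],[0,0,0,0,0,0],[0,0,0,0,0,0],[0,0,0,0,0,0],[0,0,0,0,0,0]]' 0 50; python3 log.py;  python3 -m crank '[[0,0,-0.03,0,0,0],[0,0,-0.08,0,0,0],[0,0,-0.12,0,0,0],[0,0,-0.12,0,0,0]]'; python3 log.py
python3 - <<'E'
from h import *
snap("scene","s3.png",(200,60,420,270),3)
E
```

```text
clock: 12.0
position: [0.4829, 0.0761, 0.0059]
ee_rot: [-0.0, 0.663, 0.749, 0.0]
contact_force: [0.3, 0.1, 0.5]
width: 0.0424
t 12.0 p [0.4829 0.0761 0.0059] yang 7.0 z [-0.  0. -1.] q [ 0.01  0.39  2.    0.    0.75 -0.11] F [0.3 0.1 0.5] M [ 0.05  0.02 -0.07] w 0.0424
clock: 12.62
position: [0.4837, 0.0762, 0.0069]
ee_rot: [0.001, 0.663, 0.749, 0.001]
contact_force: [-0.2, 0.2, 7.4]
width: 0.014
t 12.62 p [0.4837 0.0762 0.0069] yang 7.0 z [ 0.002  0.001 -1.   ] q [ 0.01  0.39  2.    0.    0.75 -0.11] F [-0.2  0.2  7.4] M [0.12 0.15 0.03] w 0.014
clock: 13.12
position: [0.486, 0.0761, 0.1301]
ee_rot: [0.004, 0.663, 0.749, 0.004]
contact_force: [0.3, 0.8, -0.9]
width: 0.0143
t 13.12 p [0.486  0.0761 0.1301] yang 7.0 z [ 0.01   0.001 -1.   ] q [ 0.01  0.23  1.84  0.    1.06 -0.11] F [ 0.3  0.8 -0.9] M [-0.04  0.02 -0.02] w 0.0143
```

View pics/s3.png

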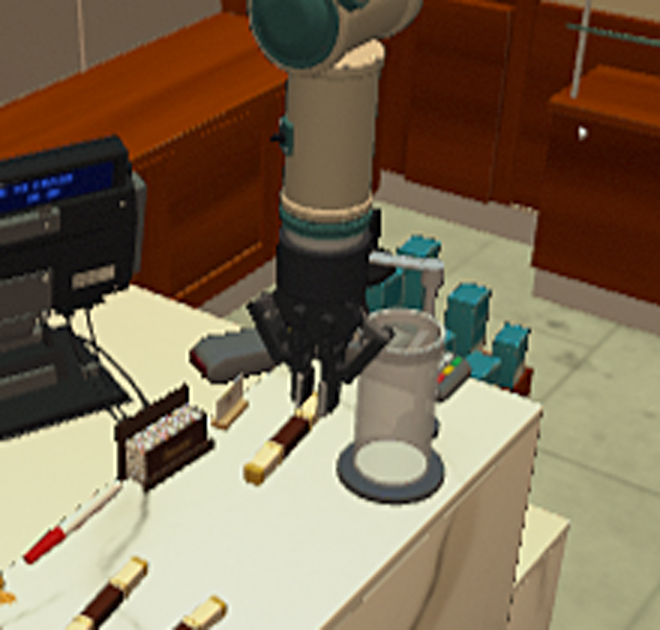

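```bash
cat > go.py <<'E'
# go.py x y z phi [tilt]: position of held-baton axis point (5 mm behind TCP), tool horizontal heading phi
from h import *; from ik import pose; import sys
a=[float(v) for v in sys.argv[1:]]; s,p,r=st(); m=r.as_matrix(); T=pose(a[3],a[4] if len(a)>4 else 0)
t=np.array(a[:3])+.005*T[:,2]; print("shift",(m.T@(t-p)).round(4),"rotvec",np.degrees(R.from_matrix(m.T@T).as_rotvec()).round(1))
E
python3 go.py .48 .14 .34 -100; python3 go.py .4675 -.0365 .30 -100
```

```text
shift [ 0.0592  0.0033 -0.2118] rotvec [ 13.6 -89.3  13.1]
shift [-0.1145 -0.0308 -0.172 ] rotvec [ 13.6 -89.3  13.1]
```

```bash
python3 -m crank '[[0.02,0.001,-0.06,0,0,0],[0.04,0.002,-0.12,1.5,-10,1.5],[0.059,0.003,-0.18,3,-20,3],[0.059,0.003,-0.212,4.5,-30,4.5],[0.059,0.003,-0.212,6,-40,6],[0.059,0.003,-0.212,7.5,-50,7.5],[0.059,0.003,-0.212,9,-60,9],[0.059,0.003,-0.212,10.5,-70,10.5],[0.059,0.003,-0.212,12,-80,12],[0.059,0.003,-0.212,13.6,-89.3,13.1],[0.059,0.003,-0.212,13.6,-89.3,13.1],[0.059,0.003,-0.212,13.6,-89.3,13.1],[0.059,0.003,-0.212,13.6,-89.3,13.1]]'; python3 log.py;  python3 go.py .4675 -.0365 .30 -100
python3 - <<'E'
from h import *
snap("scene","s4.png",(200,40,420,250),3)
E
```

```text
clock: 14.8
position: [0.4787, 0.1346, 0.3415]
ee_rot: [0.454, 0.544, 0.455, -0.54]
contact_force: [-0.3, -0.2, -1.1]
width: 0.0144
t 14.8 p [0.4787 0.1346 0.3415] yang -10.0 z [-0.174 -0.985 -0.004] q [ 0.64  0.7   1.43 -1.05  2.23  0.75] F [-0.3 -0.2 -1.1] M [ 0.48 -0.12 -0.01] w 0.0144
shift [0.0408 0.0187 0.1756] rotvec [-0.  -0.2 -0.1]
```

View pics/s4.png

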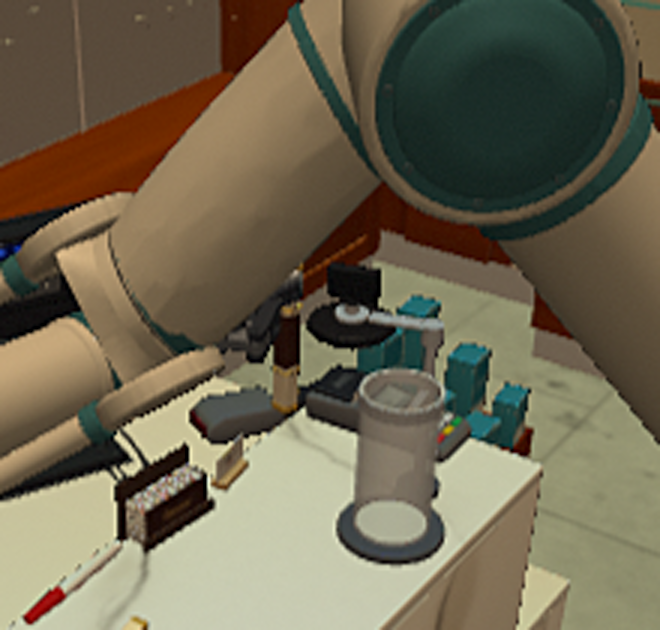

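Baton 3 hangs vertically, at (285,355) in the crop, and the tube is clear. I carry it over the mouth, offset 16 mm toward -x, and lower it in.

```bash
python3 go.py .4515 -.0365 .30 -100;  python3 -m crank '[[0.01,0.001,0.05,0,0,0],[0.02,0.002,0.1,0,0,0],[0.04,0.003,0.15,0,0,0],[0.04,0.003,0.178,0,0,0],[0.04,0.003,0.178,0,0,0],[0.04,0.003,0.178,0,0,0]]'; python3 log.py; python3 go.py .4515 -.0365 .215 -100
```

```text
shift [0.0409 0.003  0.1784] rotvec [-0.  -0.2 -0.1]
clock: 15.6
position: [0.4509, -0.0407, 0.3017]
ee_rot: [0.454, 0.545, 0.454, -0.539]
contact_force: [-0.8, -1.0, -0.6]
width: 0.0141
t 15.6 p [ 0.4509 -0.0407  0.3017] yang -10.0 z [-0.174 -0.985 -0.006] q [ 0.44  0.61  1.79 -1.09  1.97  0.93] F [-0.8 -1.  -0.6] M [ 0.61 -0.08 -0.01] w 0.0141
shift [ 0.0867 -0.0006  0.0013] rotvec [-0.  -0.4 -0.3]
```

```bash
python3 -m crank '[[0.02,0,0.001,0,0,0],[0.045,0,0.001,0,0,0],[0.07,0,0.001,0,0,0],[0.086,0,0.001,0,0,0],[0.086,0,0.001,0,0,0],[0.086,0,0.001,0,0,0]]'; python3 log.py
python3 - <<'E'
from h import *
snap("scene","s5.png",(200,40,420,250),3)
E
```

```text
clock: 16.35
position: [0.4516, -0.0408, 0.2163]
ee_rot: [0.455, 0.545, 0.454, -0.539]
contact_force: [0.0, -0.1, -0.6]
width: 0.0146
t 16.35 p [ 0.4516 -0.0408  0.2163] yang -10.0 z [-0.174 -0.985 -0.006] q [ 0.44  0.73  1.83 -1.04  1.89  1.09] F [ 0.  -0.1 -0.6] M [ 0.55 -0.08 -0.05] w 0.0146
```

View pics/s5.png

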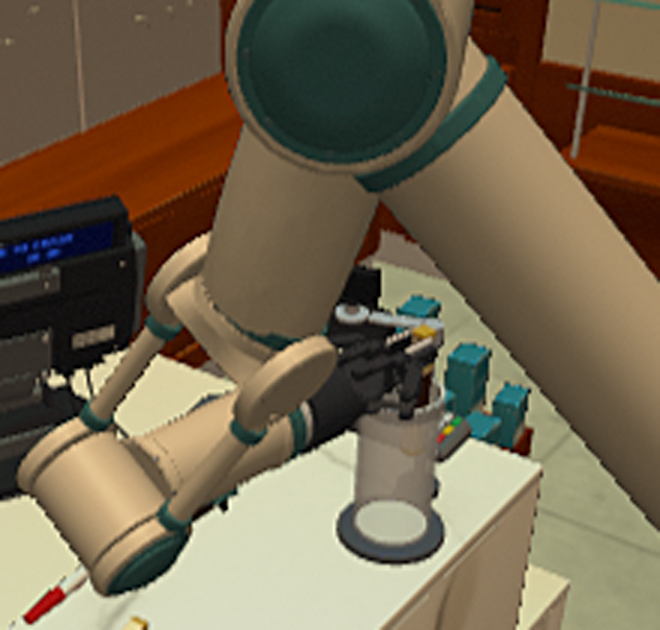

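```bash
python3 -m crank '[[0,0,0,0,0,0],[0,0,0,0,0,0],[0,0,0,0,0,0],[0,0,0,0,0,0],[-0.03,0,0,0,0,0],[-0.08,0,0,0,0,0],[-0.12,0,0,0,0,0],[-0.12,0,-0.06,0,0,0],[-0.12,0,-0.12,0,0,0],[-0.12,0,-0.18,0,0,0],[-0.12,0,-0.18,0,0,0]]' 0.35; python3 log.py
python3 - <<'E'
from h import *
snap("scene","s6.png",(200,40,420,250),3)
im=snap("top","t3.png",(170,150,400,255),3.4)
a=cv2.imread("pics/s6.png");b=cv2.imread("pics/t3.png")
b=cv2.resize(b,(a.shape[1],int(b.shape[0]*a.shape[1]/b.shape[1])))
cv2.imwrite("pics/m6.png",cv2.resize(np.vstack([a,b]),None,fx=.63,fy=.63,interpolation=cv2.INTER_AREA))
E
```

```text
clock: 17.77
position: [0.4826, 0.139, 0.3365]
ee_rot: [0.456, 0.545, 0.455, -0.537]
contact_force: [0.4, 0.2, -0.0]
width: 0.0298
t 17.77 p [0.4826 0.139  0.3365] yang -9.8 z [-0.17  -0.985 -0.007] q [ 0.65  0.71  1.42 -1.05  2.23  0.75] F [ 0.4  0.2 -0. ] M [ 0.47 -0.05 -0.  ] w 0.0298
```

View pics/m6.png

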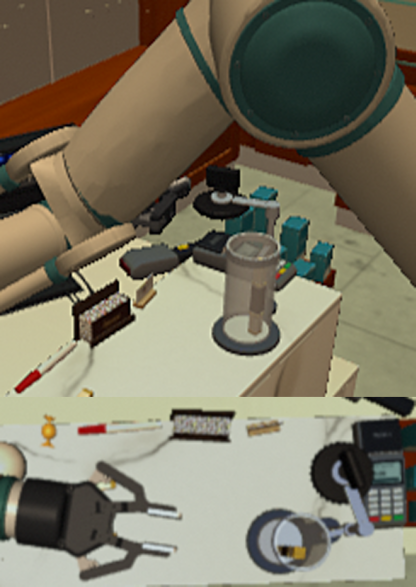

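```bash
python3 log.py .46 .06 .33 -1.7
```

```text
t 17.88 p [0.4819 0.1361 0.3371] yang -10.0 z [-0.173 -0.985 -0.006] q [ 0.64  0.71  1.43 -1.05  2.23  0.76] F [-0.1  0.4 -1.3] M [ 0.5  -0.05  0.04] w 0.0301
shift [ 0.0066 -0.0084  0.0787]
rotvec [-6.2 89.5 -6.8]
```

```bash
python3 -m crank '[[0,0,0.01,-0.7,10,-0.8],[0,0,0.02,-1.4,20,-1.5],[0,0,0.03,-2,30,-2.3],[0,0,0.04,-2.8,40,-3],[0,0,0.05,-3.5,50,-3.8],[0.007,-0.008,0.06,-4.1,60,-4.5],[0.007,-0.008,0.07,-4.8,70,-5.3],[0.007,-0.008,0.079,-5.5,80,-6],[0.007,-0.008,0.079,-6.2,89.5,-6.8],[0.007,-0.008,0.079,-6.2,89.5,-6.8],[0.007,-0.008,0.079,-6.2,89.5,-6.8],[0.007,-0.008,0.079,-6.2,89.5,-6.8]]' 0.5; cat > chk.py <<'E'
from h import *
import sys
a=dict(np.load("base_top.npz")); b=snap("top")
for n,c in(("b1",(.559,.285)),("b2",(.481,.285))):
    u,v=map(int,pj(a,(*c,.014))); sl=np.s_[v-12:v+13,u-27:u+28]
    print(n,"diff",np.abs(a["frame"][sl].astype(int)-b["frame"][sl]).mean().round(1))
f=b["frame"].astype(int); B,G,Rr=f[...,0],f[...,1],f[...,2]
m=((Rr>60)&(Rr<130)&(Rr-B>35)&(Rr-G>25)).astype(np.uint8); 
n,l,stt,c=cv2.connectedComponentsWithStats(m)
for i in range(1,n):
    if 8<stt[i,4]<200: p=px(b,*c[i],.016); 
    else: continue
    if .42<p[0]<.64 and .0<p[1]<.4:
        yy,xx=np.nonzero(l==i); P=np.array([px(b,x,y,.016)[:2] for x,y in zip(xx,yy)]); w,V=np.linalg.eigh(np.cov(P.T)); d=V[:,1]
        print("band",p.round(3),stt[i,4],"axis %.1f"%(np.degrees(np.arctan2(d[1],d[0]))%180),"depth z",px(b,*c[i])[2].round(3))
E
python3 - <<'E'
import shutil; from h import *
E
python3 log.py
python3 - <<'E'
import cv2,numpy as np
# baseline from t2 capture is overwritten; use initial crop pixels from top0.png
f=cv2.resize(cv2.imread("pics/top0.png"),(512,384),interpolation=cv2.INTER_AREA); d=dict(np.load("last_top.npz")); d["frame"]=f; np.savez("base_top.npz",**d)
E
python3 chk.py
```

```text
clock: 19.38
position: [0.46, 0.0608, 0.329]
ee_rot: [-0.0, 0.717, 0.697, -0.001]
contact_force: [-0.2, -0.7, 0.1]
width: 0.0427
t 19.38 p [0.46   0.0608 0.329 ] yang -1.6 z [-0.002 -0.001 -1.   ] q [-0.02  0.06  1.53 -0.    1.55  0.01] F [-0.2 -0.7  0.1] M [-0.06  0.02 -0.  ] w 0.0427
b1 diff 1.5
b2 diff 1.3
band [0.559 0.286 0.016] 73 axis 98.7 depth z 0.015
band [0.482 0.288 0.016] 62 axis 89.6 depth z 0.018
```

```bash
python3 log.py .4805 .239 .005 -1.2;python3 log.py .4805 .239 .1 -1.2
```

```text
t 19.43 p [0.4601 0.061  0.329 ] yang -1.5 z [-0.002 -0.001 -1.   ] q [-0.02  0.06  1.53 -0.    1.55  0.01] F [1.  0.8 0.7] M [-0.03 -0.   -0.  ] w 0.0427
shift [0.1788 0.0161 0.3238]
rotvec [-0.1  0.1 -0.3]
t 19.43 p [0.4601 0.061  0.329 ] yang -1.5 z [-0.002 -0.001 -1.   ] q [-0.02  0.06  1.53 -0.    1.55  0.01] F [1.  0.8 0.7] M [-0.03 -0.   -0.  ] w 0.0427
shift [0.1788 0.016  0.2288]
rotvec [-0.1  0.1 -0.3]
```

```bash
python3 -m crank '[[0.06,0.005,0.02,0,0,0],[0.12,0.011,0.05,0,0,0],[0.179,0.016,0.1,0,0,0],[0.179,0.016,0.15,0,0,0],[0.179,0.016,0.2,0,0,0],[0.179,0.016,0.25,0,0,0],[0.179,0.016,0.28,0,0,0],[0.179,0.016,0.305,0,0,0],[0.179,0.016,0.319,0,0,0],[0.179,0.016,0.3235,0,0,0],[0.179,0.016,0.3235,0,0,0]]' 0.5;python3 log.py; python3 -m crank '[[0,0,0,0,0,0],[0,0,0,0,0,0],[0,0,0,0,0,0],[0,0,0,0,0,0],[0,0,0,0,0,0]]' 0 50; python3 log.py;  python3 -m crank '[[0,0,-0.03,0,0,0],[0,0,-0.08,0,0,0],[0,0,-0.12,0,0,0],[0,0,-0.12,0,0,0]]'; python3 log.py; python3 go.py .48 .16 .34 -100
```

```text
clock: 20.8
position: [0.4807, 0.2397, 0.0056]
ee_rot: [-0.0, 0.716, 0.698, -0.001]
contact_force: [0.8, 0.7, -0.2]
width: 0.0426
t 20.8 p [0.4807 0.2397 0.0056] yang -1.5 z [-0.001 -0.001 -1.   ] q [ 0.33  0.44  1.89 -0.    0.81  0.36] F [ 0.8  0.7 -0.2] M [-0.04 -0.02  0.01] w 0.0426
clock: 21.42
position: [0.4815, 0.24, 0.0068]
ee_rot: [0.0, 0.716, 0.698, 0.0]
contact_force: [-0.3, 1.0, 6.5]
width: 0.0147
t 21.43 p [0.4815 0.24   0.0068] yang -1.5 z [ 0.001  0.    -1.   ] q [ 0.33  0.44  1.89 -0.    0.81  0.36] F [-0.3  1.   6.5] M [ 0.06  0.1  -0.01] w 0.0147
clock: 21.92
position: [0.4837, 0.2407, 0.1302]
ee_rot: [0.002, 0.716, 0.698, 0.004]
contact_force: [-0.5, -0.3, -0.8]
width: 0.0142
t 21.93 p [0.4837 0.2407 0.1302] yang -1.5 z [ 0.009  0.003 -1.   ] q [ 0.33  0.3   1.74 -0.    1.09  0.36] F [-0.5 -0.3 -0.8] M [-0.02 -0.01  0.08] w 0.0142
shift [-0.0851 -0.0005 -0.21  ] rotvec [  7.  -90.    6.3]
```

```bash
python3 -m crank '[[-0.02,0,-0.06,0,0,0],[-0.04,0,-0.12,0.8,-10,0.7],[-0.06,0,-0.18,1.6,-20,1.4],[-0.085,0,-0.21,2.4,-30,2.1],[-0.085,0,-0.21,3.1,-40,2.8],[-0.085,0,-0.21,3.9,-50,3.5],[-0.085,0,-0.21,4.7,-60,4.2],[-0.085,0,-0.21,5.5,-70,4.9],[-0.085,0,-0.21,6.2,-80,5.6],[-0.085,0,-0.21,7,-90,6.3],[-0.085,0,-0.21,7,-90,6.3],[-0.085,0,-0.21,7,-90,6.3],[-0.085,0,-0.21,7,-90,6.3]]'; python3 log.py;  python3 go.py .4835 -.0365 .30 -100
python3 - <<'E'
from h import *
im=snap("scene","s7.png",(200,40,420,250),2)
for z in (.30,.25,.21,.19): 
    c=pj(im,(.48,.16,z)); print(z,np.round(c), im["frame"][int(c[1]),int(c[0])], px(im,*c).round(3))
E
```

```text
clock: 23.55
position: [0.4796, 0.1549, 0.3415]
ee_rot: [0.454, 0.544, 0.455, -0.54]
contact_force: [-0.5, 0.4, 0.7]
width: 0.0143
t 23.55 p [0.4796 0.1549 0.3415] yang -10.0 z [-0.173 -0.985 -0.005] q [ 0.67  0.72  1.39 -1.05  2.26  0.74] F [-0.5  0.4  0.7] M [ 0.59 -0.08 -0.09] w 0.0143
shift [0.0407 0.0369 0.193 ] rotvec [ 0.  -0.3 -0.2]
0.3 [290. 153.] [ 4 14 30] [0.477 0.165 0.303]
0.25 [290. 172.] [ 71 101 124] [0.477 0.164 0.253]
0.21 [289. 186.] [164 189 187] [ 0.669 -0.111 -0.004]
0.19 [289. 193.] [168 200 198] [ 0.644 -0.075 -0.002]
```

```bash
python3 -m crank '[[0.01,0.009,0.05,0,0,0],[0.02,0.018,0.1,0,0,0],[0.04,0.03,0.15,0,0,0],[0.04,0.037,0.193,0,0,0],[0.04,0.037,0.193,0,0,0],[0.04,0.037,0.193,0,0,0]]'; python3 log.py; python3 go.py .4835 -.0365 .215 -100
python3 - <<'E'
from h import *
im=snap("scene")
for z in (.26,.22,.20,.175): 
    c=pj(im,(.4835,-.0365,z)); print(z, im["frame"][int(c[1]),int(c[0])], px(im,*c).round(3))
E
```

```text
clock: 24.35
position: [0.4826, -0.0414, 0.3018]
ee_rot: [0.455, 0.545, 0.454, -0.538]
contact_force: [-0.0, -0.4, -0.4]
width: 0.0142
t 24.35 p [ 0.4826 -0.0414  0.3018] yang -10.0 z [-0.174 -0.985 -0.007] q [ 0.42  0.63  1.72 -1.12  1.97  0.89] F [-0.  -0.4 -0.4] M [ 0.53 -0.16 -0.06] w 0.0142
shift [ 0.0868 -0.0005  0.0006] rotvec [-0.  -0.4 -0.4]
0.26 [25 25 21] [0.449 0.025 0.295]
0.22 [42 74 97] [ 0.48  -0.031  0.224]
0.2 [ 79 109 132] [ 0.478 -0.027  0.206]
0.175 [ 90 103 118] [ 0.497 -0.06   0.159]
```

```bash
python3 -m crank '[[0.02,0,0.001,0,0,0],[0.045,0,0.001,0,0,0],[0.07,0,0.001,0,0,0],[0.086,0,0.001,0,0,0],[0.086,0,0.001,0,0,0]]'; python3 log.py;python3 -m crank '[[0,0,0,0,0,0],[0,0,0,0,0,0],[0,0,0,0,0,0],[0,0,0,0,0,0],[-0.03,0,0,0,0,0],[-0.08,0,0,0,0,0],[-0.12,0,0,0,0,0],[-0.12,0,-0.06,0,0,0],[-0.12,0,-0.12,0,0,0],[-0.12,0,-0.18,0,0,0],[-0.12,0,-0.18,0,0,0]]' 0.35; python3 log.py .46 .06 .33 8
python3 - <<'E'
from h import *
snap("scene","s8.png",(290,100,400,250),3)
im=snap("top","t8.png",(300,200,370,270),4)
a=cv2.imread("pics/s8.png");b=cv2.imread("pics/t8.png"); c=np.zeros((450,610,3),np.uint8); c[:450,:330]=a; c[:280,330:610]=b; cv2.imwrite("pics/m8.png",c)
E
```

```text
clock: 25.02
position: [0.4836, -0.0406, 0.215]
ee_rot: [0.455, 0.544, 0.455, -0.539]
contact_force: [-1.1, -0.6, -0.8]
width: 0.0145
t 25.02 p [ 0.4836 -0.0406  0.215 ] yang -9.9 z [-0.172 -0.985 -0.006] q [ 0.42  0.76  1.76 -1.07  1.9   1.04] F [-1.1 -0.6 -0.8] M [ 0.48 -0.07  0.02] w 0.0145
clock: 26.4
position: [0.5145, 0.1394, 0.3351]
ee_rot: [0.456, 0.544, 0.456, -0.537]
contact_force: [-0.9, -0.6, -0.3]
width: 0.0299
t 26.4 p [0.5145 0.1394 0.3351] yang -9.7 z [-0.168 -0.986 -0.007] q [ 0.62  0.74  1.36 -1.09  2.23  0.7 ] F [-0.9 -0.6 -0.3] M [ 0.54 -0.05 -0.02] w 0.0299
shift [ 0.0042 -0.0403  0.0875]
rotvec [-13.6  88.9 -14.2]
```

View pics/m8.png

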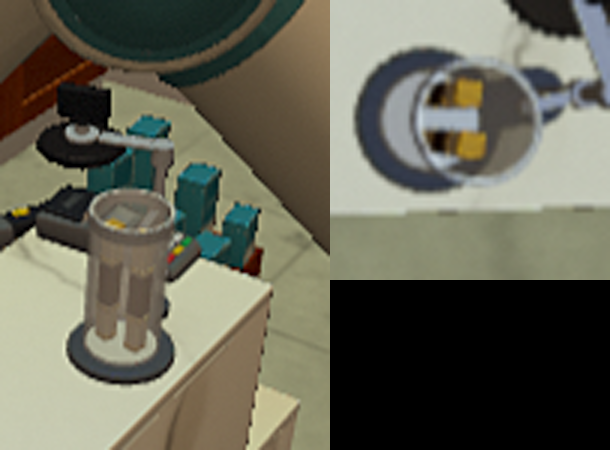

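Both batons stand upright in the tube, with gold tops at (465,95) and (468,145) in the top view. Next is baton 1, after a check that it hasn't moved.

```bash
python3 -m crank '[[0,0,0.01,-1.5,10,-1.6],[0,0,0.02,-3,20,-3.2],[0,0,0.03,-4.6,30,-4.8],[0,-0.01,0.04,-6.1,40,-6.4],[0,-0.02,0.05,-7.6,50,-8],[0.004,-0.03,0.06,-9.2,60,-9.6],[0.004,-0.04,0.07,-10.7,70,-11.2],[0.004,-0.04,0.088,-12.2,80,-12.8],[0.004,-0.04,0.088,-13.6,88.9,-14.2],[0.004,-0.04,0.088,-13.6,88.9,-14.2],[0.004,-0.04,0.088,-13.6,88.9,-14.2],[0.004,-0.04,0.088,-13.6,88.9,-14.2]]' 0.5; python3 chk.py; python3 log.py .566 .2395 .005 8.7
```

```text
clock: 28.0
position: [0.459, 0.0577, 0.3304]
ee_rot: [-0.001, 0.656, 0.755, -0.002]
contact_force: [0.2, 0.1, 0.0]
width: 0.0424
b1 diff 1.5
b2 diff 13.6
band [0.559 0.286 0.016] 73 axis 98.7 depth z 0.016
t 28.05 p [0.4591 0.0579 0.3305] yang 8.0 z [-0.003 -0.002 -1.   ] q [-0.02  0.06  1.53 -0.    1.55 -0.16] F [ 0.1 -0.  -0.3] M [ 0.03 -0.03 -0.03] w 0.0427
shift [0.1653 0.1321 0.3249]
rotvec [-0.2  0.1 -0.7]
```

```bash
python3 -m crank '[[0.045,0.036,0.02,0,0,-0.7],[0.09,0.072,0.05,0,0,-0.7],[0.13,0.104,0.1,0,0,-0.7],[0.165,0.132,0.15,0,0,-0.7],[0.165,0.132,0.2,0,0,-0.7],[0.165,0.132,0.25,0,0,-0.7],[0.165,0.132,0.28,0,0,-0.7],[0.165,0.132,0.305,0,0,-0.7],[0.165,0.132,0.319,0,0,-0.7],[0.165,0.132,0.3245,0,0,-0.7],[0.165,0.132,0.3245,0,0,-0.7]]' 0.5;python3 log.py; python3 -m crank '[[0,0,0,0,0,0],[0,0,0,0,0,0],[0,0,0,0,0,0],[0,0,0,0,0,0],[0,0,0,0,0,0]]' 0 50; python3 log.py;  python3 -m crank '[[0,0,-0.03,0,0,0],[0,0,-0.08,0,0,0],[0,0,-0.12,0,0,0],[0,0,-0.12,0,0,0]]'; python3 log.py; python3 go.py .48 .16 .34 -100
```

```text
clock: 29.42
position: [0.5661, 0.2397, 0.0056]
ee_rot: [-0.0, 0.651, 0.759, -0.001]
contact_force: [-0.3, -0.6, 0.8]
width: 0.0426
t 29.43 p [0.5661 0.2397 0.0056] yang 8.8 z [-0.002 -0.002 -1.   ] q [ 0.29  0.53  1.71 -0.    0.9   0.14] F [-0.3 -0.6  0.8] M [ 0.02  0.03 -0.01] w 0.0426
clock: 30.05
position: [0.567, 0.24, 0.0069]
ee_rot: [0.0, 0.651, 0.759, -0.0]
contact_force: [-0.8, 0.4, 6.3]
width: 0.0146
t 30.05 p [0.567  0.24   0.0069] yang 8.8 z [ 0.    -0.001 -1.   ] q [ 0.29  0.53  1.71 -0.    0.9   0.14] F [-0.8  0.4  6.3] M [0.   0.08 0.03] w 0.0146
clock: 30.55
position: [0.5693, 0.2406, 0.1307]
ee_rot: [0.002, 0.651, 0.759, 0.003]
contact_force: [0.3, -0.3, -0.9]
width: 0.0141
t 30.55 p [0.5693 0.2406 0.1307] yang 8.7 z [ 0.008  0.001 -1.   ] q [ 0.29  0.4   1.57 -0.    1.16  0.14] F [ 0.3 -0.3 -0.9] M [-0.01 -0.05 -0.01] w 0.0141
shift [-0.0708 -0.1005 -0.2101] rotvec [ 15.1 -89.2  14.4]
```

```bash
python3 -m crank '[[-0.02,-0.02,-0.06,0,0,0],[-0.04,-0.04,-0.12,1.6,-10,1.5],[-0.06,-0.06,-0.18,3.3,-20,3.1],[-0.07,-0.08,-0.21,5,-30,4.7],[-0.07,-0.1,-0.21,6.7,-40,6.3],[-0.07,-0.1,-0.21,8.4,-50,8],[-0.07,-0.1,-0.21,10.1,-60,9.6],[-0.07,-0.1,-0.21,11.8,-70,11.2],[-0.07,-0.1,-0.21,13.5,-80,12.9],[-0.07,-0.1,-0.21,15.1,-89.2,14.4],[-0.07,-0.1,-0.21,15.1,-89.2,14.4],[-0.07,-0.1,-0.21,15.1,-89.2,14.4],[-0.07,-0.1,-0.21,15.1,-89.2,14.4]]'; python3 log.py;  python3 go.py .4645 -.0555 .30 -100
```

```text
clock: 32.17
position: [0.4793, 0.1557, 0.3414]
ee_rot: [0.454, 0.544, 0.455, -0.54]
contact_force: [0.5, -0.2, 0.1]
width: 0.0142
t 32.17 p [0.4793 0.1557 0.3414] yang -10.0 z [-0.174 -0.985 -0.004] q [ 0.67  0.72  1.39 -1.05  2.26  0.74] F [ 0.5 -0.2  0.1] M [ 0.51 -0.08  0.05] w 0.0142
shift [0.0405 0.0221 0.2158] rotvec [-0.  -0.2 -0.1]
```

```bash
python3 -m crank '[[0.01,0.006,0.05,0,0,0],[0.02,0.012,0.1,0,0,0],[0.04,0.017,0.15,0,0,0],[0.04,0.022,0.19,0,0,0],[0.04,0.022,0.216,0,0,0],[0.04,0.022,0.216,0,0,0],[0.04,0.022,0.216,0,0,0]]'; python3 log.py; python3 go.py .4645 -.0555 .22 -100
python3 - <<'E'
from h import *
im=snap("scene","s9.png",(290,80,400,250),3)
im=snap("top","t9.png",(300,200,370,270),4)
a=cv2.imread("pics/s9.png");b=cv2.imread("pics/t9.png"); c=np.zeros((510,610,3),np.uint8); c[:510,:330]=a; c[:280,330:610]=b; cv2.imwrite("pics/m9.png",c)
E
```

```text
clock: 33.05
position: [0.4636, -0.0602, 0.3014]
ee_rot: [0.454, 0.545, 0.454, -0.539]
contact_force: [-0.5, 1.1, -0.5]
width: 0.0144
t 33.05 p [ 0.4636 -0.0602  0.3014] yang -10.0 z [-0.174 -0.985 -0.006] q [ 0.4   0.61  1.79 -1.12  1.95  0.92] F [-0.5  1.1 -0.5] M [ 0.54 -0.13 -0.07] w 0.0144
shift [ 0.0814 -0.0004  0.0007] rotvec [-0.  -0.4 -0.3]
```

View pics/m9.png

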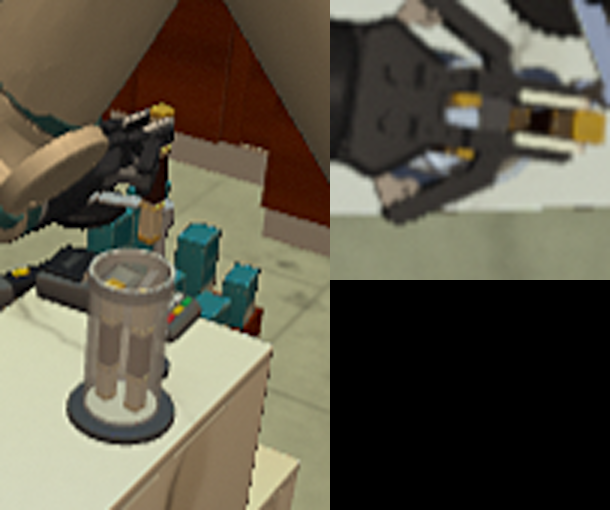

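The third baton hangs vertically over the mouth with its tip at (150,240). The two in the tube still stand. I lower it and release.

```bash
python3 -m crank '[[0.02,0,0.001,0,0,0],[0.04,0,0.001,0,0,0],[0.06,0,0.001,0,0,0],[0.08,0,0.001,0,0,0],[0.081,0,0.001,0,0,0],[0.081,0,0.001,0,0,0]]'; python3 log.py;python3 -m crank '[[0,0,0,0,0,0],[0,0,0,0,0,0],[0,0,0,0,0,0],[0,0,0,0,0,0],[-0.03,0,0,0,0,0],[-0.08,0,0,0,0,0],[-0.12,0,0,0,0,0],[-0.12,0,-0.06,0,0,0],[-0.12,0,-0.12,0,0,0],[-0.12,0,-0.18,0,0,0],[-0.12,0,-0.18,0,0,0]]' 0.35; python3 log.py .46 .06 .34 -72.8
python3 - <<'E'
from h import *
snap("scene","s10.png",(290,100,400,250),3)
im=snap("top","t10.png",(300,200,370,270),4)
a=cv2.imread("pics/s10.png");b=cv2.imread("pics/t10.png"); c=np.zeros((450,610,3),np.uint8); c[:450,:330]=a; c[:280,330:610]=b; cv2.imwrite("pics/m10.png",c)
E
```

```text
clock: 33.9
position: [0.4643, -0.0603, 0.2201]
ee_rot: [0.455, 0.544, 0.455, -0.539]
contact_force: [1.0, -0.1, 0.2]
width: 0.0144
t 33.9 p [ 0.4643 -0.0603  0.2201] yang -10.0 z [-0.173 -0.985 -0.005] q [ 0.4   0.73  1.83 -1.07  1.87  1.07] F [ 1.  -0.1  0.2] M [ 0.56 -0.05 -0.02] w 0.0144
clock: 35.28
position: [0.4956, 0.1198, 0.3401]
ee_rot: [0.456, 0.544, 0.455, -0.538]
contact_force: [-0.0, -0.6, -0.1]
width: 0.0298
t 35.27 p [0.4956 0.1198 0.3401] yang -9.8 z [-0.17  -0.985 -0.006] q [ 0.62  0.7   1.43 -1.08  2.21  0.73] F [-0.  -0.6 -0.1] M [ 0.5  -0.16  0.03] w 0.0298
shift [-0.0005 -0.0249  0.065 ]
rotvec [49.1 79.5 48.9]
```

View pics/m10.png

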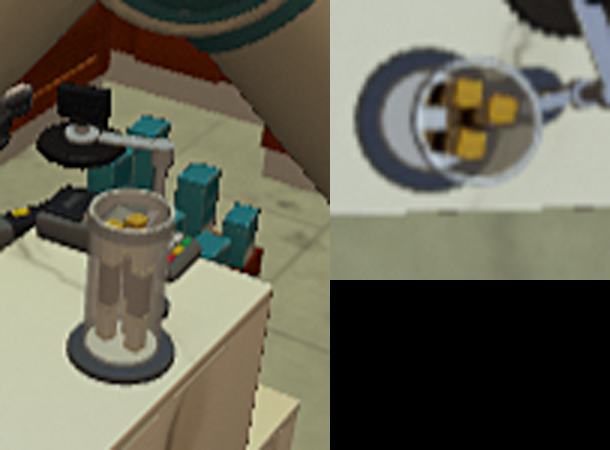

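All three batons stand in the tube, with gold tops at (465,93), (502,108) and (468,143). Now I go back to the cap.

```bash
python3 -m crank '[[0,0,0.006,4.9,8,4.9],[0,0,0.013,9.8,16,9.8],[0,0,0.02,14.7,23.9,14.7],[0,0,0.03,19.6,31.8,19.6],[0,-0.005,0.04,24.6,39.8,24.5],[0,-0.01,0.05,29.5,47.7,29.3],[0,-0.015,0.06,34.4,55.7,34.2],[0,-0.02,0.065,39.3,63.6,39.1],[0,-0.025,0.065,44.2,71.6,44],[0,-0.025,0.065,49.1,79.5,48.9],[0,-0.025,0.065,49.1,79.5,48.9],[0,-0.025,0.065,49.1,79.5,48.9]]' 0.6; python3 log.py .5596 -.0916 .33 -72.8
python3 - <<'E'
from h import *
im=snap("top"); z=im["range_z"]; K=im["intrinsics"];T=im["world_from_camera"]
v,u=np.mgrid[150:255,290:400]; d=np.stack([(u-K[0,2])/K[0,0],-(v-K[1,2])/K[1,1],-np.ones(u.shape)],-1)*z[v,u][...,None]
P=(d@T[:3,:3].T+T[:3,3]).reshape(-1,3); w=P[(P[:,2]>.225)&(P[:,2]<.255)&(np.hypot(P[:,0]-.56,P[:,1]+.092)<.04)]
print("wing pts",len(w),w.mean(0) if len(w) else "")
E
```

```text
clock: 36.88
position: [0.4584, 0.0566, 0.34]
ee_rot: [0.001, 0.989, 0.148, -0.002]
contact_force: [0.1, -0.1, -0.4]
width: 0.0514
t 36.88 p [0.4584 0.0566 0.34  ] yang -73.0 z [-0.004 -0.002 -1.   ] q [-0.03  0.06  1.51 -0.    1.57  1.25] F [ 0.1 -0.1 -0.4] M [ 0.05  0.03 -0.03] w 0.0514
shift [0.0535 0.1713 0.0099]
rotvec [ 0.1  0.2 -0.2]
wing pts 166 [ 0.55582978 -0.09132507  0.2388091 ]
```

```bash
python3 -m crank '[[0.018,0.057,0.003,0,0,0],[0.036,0.114,0.006,0,0,0],[0.053,0.171,0.01,0,0,0],[0.053,0.171,0.01,0,0,0],[0.053,0.171,0.06,0,0,0],[0.053,0.171,0.1,0,0,0],[0.053,0.171,0.115,0,0,0],[0.053,0.171,0.1225,0,0,0],[0.053,0.171,0.1225,0,0,0]]' 0.6; python3 log.py; python3 -m crank '[[0,0,0,0,0,0],[0,0,0,0,0,0],[0,0,0,0,0,0],[0,0,0,0,0,0],[0,0,0,0,0,0],[0,0,0,0,0,0]]' 0 60; python3 log.py
```

```text
clock: 38.05
position: [0.5599, -0.0907, 0.2178]
ee_rot: [0.001, 0.989, 0.149, -0.002]
contact_force: [-0.2, 0.1, -0.6]
width: 0.0515
t 38.05 p [ 0.5599 -0.0907  0.2178] yang -72.9 z [-0.003 -0.002 -1.   ] q [-0.28  0.27  1.54 -0.    1.33  0.99] F [-0.2  0.1 -0.6] M [ 0.01 -0.    0.01] w 0.0515
clock: 38.8
position: [0.5605, -0.091, 0.219]
ee_rot: [0.001, 0.989, 0.149, -0.001]
contact_force: [0.4, -0.8, 5.9]
width: 0.0115
t 38.8 p [ 0.5605 -0.091   0.219 ] yang -72.9 z [-0.001 -0.003 -1.   ] q [-0.28  0.27  1.54 -0.    1.33  0.99] F [ 0.4 -0.8  5.9] M [-0.02  0.04  0.05] w 0.0115
```

```bash
python3 - <<'E'
from h import *
s,p,r=st(); m=r.as_matrix(); a0=np.radians(15.8)
for k in range(1,15):
    t=np.radians(6*k); d=.08*np.array([np.cos(a0+t)-np.cos(a0),np.sin(a0+t)-np.sin(a0),0]); print(-6*k,(m.T@d).round(4)[:2], (p+d).round(4))
E
```

```text
-6 [-0.0002 -0.0084] [ 0.5578 -0.083   0.219 ]
-12 [-0.0014 -0.0167] [ 0.5543 -0.0754  0.219 ]
-18 [-0.0034 -0.0248] [ 0.55   -0.0682  0.219 ]
-24 [-0.0062 -0.0327] [ 0.545  -0.0615  0.219 ]
-30 [-0.0098 -0.0402] [ 0.5393 -0.0554  0.219 ]
-36 [-0.0142 -0.0474] [ 0.533  -0.0499  0.219 ]
-42 [-0.0193 -0.054 ] [ 0.5262 -0.0451  0.219 ]
-48 [-0.0251 -0.06  ] [ 0.5189 -0.041   0.219 ]
-54 [-0.0315 -0.0654] [ 0.5112 -0.0377  0.219 ]
-60 [-0.0384 -0.0702] [ 0.5032 -0.0352  0.219 ]
-66 [-0.0458 -0.0741] [ 0.495  -0.0336  0.219 ]
-72 [-0.0536 -0.0773] [ 0.4866 -0.0328  0.219 ]
-78 [-0.0616 -0.0797] [ 0.4782 -0.0329  0.219 ]
-84 [-0.0698 -0.0812] [ 0.4699 -0.0339  0.219 ]
```

```bash
python3 -m crank '[[-0.0002,-0.0084,0,0,0,-6],[-0.0014,-0.0167,0,0,0,-12],[-0.0034,-0.0248,0,0,0,-18],[-0.0062,-0.0327,0,0,0,-24],[-0.0098,-0.0402,0,0,0,-30],[-0.0142,-0.0474,0,0,0,-36],[-0.0193,-0.054,0,0,0,-42],[-0.0251,-0.06,0,0,0,-48],[-0.0315,-0.0654,0,0,0,-54],[-0.0315,-0.0654,0,0,0,-54]]' 0 60;python3 log.py .4677 -.0358 .2175 11.1
```

```text
clock: 40.05
position: [0.5104, -0.0384, 0.2192]
ee_rot: [0.001, 0.814, 0.581, -0.002]
contact_force: [-1.9, -2.5, 3.9]
width: 0.0117
t 40.05 p [ 0.5104 -0.0384  0.2192] yang -19.0 z [-0.001 -0.005 -1.   ] q [-0.21  0.19  1.65 -0.    1.3   0.12] F [-1.9 -2.5  3.9] M [-0.55  0.45  0.01] w 0.0117
shift [-0.0114 -0.0412  0.0017]
rotvec [ -0.1   0.3 -30.1]
```

```bash
python3 -m crank '[[-0.0005,-0.0085,0,0,0,-6],[-0.0018,-0.017,0.0003,0,0,-12],[-0.004,-0.0253,0.0006,0,0,-18],[-0.0073,-0.0334,0.001,0,0,-24],[-0.0114,-0.0412,0.0014,0,0,-30],[-0.0114,-0.0412,0.0014,0,0,-30],[-0.0114,-0.0412,0.0014,0,0,-30]]' 0 60;python3 log.py .4677 -.0358 .2175 11.1
python3 - <<'E'
from h import *
im=snap("scene","s11.png",(290,100,400,250),3)
E
```

```text
clock: 40.92
position: [0.4684, -0.0349, 0.219]
ee_rot: [0.001, 0.637, 0.771, -0.001]
contact_force: [-1.9, 1.1, 8.9]
width: 0.012
t 40.92 p [ 0.4684 -0.0349  0.219 ] yang 10.9 z [ 0.    -0.003 -1.   ] q [-0.22  0.12  1.74 -0.    1.28 -0.41] F [-1.9  1.1  8.9] M [ 0.36  0.37 -0.02] w 0.012
shift [-0.0007 -0.0008  0.0015]
rotvec [-0.   0.1 -0.2]
```

View pics/s11.png

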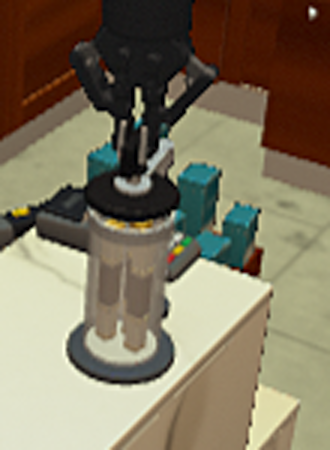

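The cap sits over the mouth, at (132,190), with the three batons below it. I screw it down.

```bash
python3 -m crank '[[-0.0004,-0.0008,0.0008,0,0,7.7],[-0.0004,-0.0008,0.0016,0,0,15.4],[-0.0004,-0.0008,0.0025,0,0,23.1],[-0.0004,-0.0008,0.0033,0,0,30.8],[-0.0004,-0.0008,0.0042,0,0,38.5],[-0.0004,-0.0008,0.005,0,0,46.2],[-0.0004,-0.0008,0.0059,0,0,53.9],[-0.0004,-0.0008,0.0067,0,0,61.6],[-0.0004,-0.0008,0.0076,0,0,69.3],[-0.0004,-0.0008,0.0085,0,0,77],[-0.0004,-0.0008,0.0094,0,0,84.7],[-0.0004,-0.0008,0.0103,0,0,92.4],[-0.0004,-0.0008,0.0103,0,0,93.5],[-0.0004,-0.0008,0.0103,0,0,93.5]]' 0 60;python3 log.py
```

```text
clock: 42.72
position: [0.4713, -0.0364, 0.2092]
ee_rot: [0.002, 0.998, 0.064, 0.004]
contact_force: [5.7, -2.5, -0.4]
width: 0.0117
t 42.73 p [ 0.4713 -0.0364  0.2092] yang -82.6 z [ 0.007 -0.004 -1.   ] q [-0.22  0.13  1.75 -0.    1.25  1.22] F [ 5.7 -2.5 -0.4] M [-0.37 -0.95  0.46] w 0.0117
```

```bash
python3 -m crank '[[0,0,0,0,0,0],[0,0,0,0,0,0],[0,0,0,0,0,0],[0,0,0,0,0,0],[0,0,-0.05,0,0,0],[0,0,-0.11,0,0,0],[0,0,-0.15,0,0,0],[0,0.06,-0.15,0,0,0],[0,0.12,-0.15,0,0,0],[0,0.12,-0.15,0,0,0]]' 0.6;python3 log.py
python3 - <<'E'
from h import *
im=snap("scene","s12.png",(290,100,400,250),3); im2=snap("top","t12.png",(170,150,400,255),3.4)
a=cv2.imread("pics/s12.png");b=cv2.imread("pics/t12.png"); b=b[:,300:]; c=np.zeros((450,800,3),np.uint8); c[:450,:330]=a; h=min(450,b.shape[0]); w=min(470,b.shape[1]); c[:h,330:330+w]=b[:h,:w]; cv2.imwrite("pics/m12.png",c)
z=im["range_z"];K=im["intrinsics"];T=im["world_from_camera"]
v,u=np.mgrid[100:290,280:470]; d=np.stack([(u-K[0,2])/K[0,0],-(v-K[1,2])/K[1,1],-np.ones(u.shape)],-1)*z[v,u][...,None]
P=(d@T[:3,:3].T+T[:3,3]).reshape(-1,3); near=np.hypot(P[:,0]-.467,P[:,1]+.034)<.05
w=P[near&(P[:,2]>.205)&(P[:,2]<.25)]; print("wing pts",len(w),w.mean(0).round(4),"maxz",np.percentile(w[:,2],98)); top=w[w[:,2]>.228]; print("top",len(top),top.mean(0).round(4))
E
```

```text
clock: 43.98
position: [0.4858, -0.1584, 0.359]
ee_rot: [0.003, 0.998, 0.062, 0.003]
contact_force: [-0.3, 0.9, -0.7]
width: 0.0513
t 43.98 p [ 0.4858 -0.1584  0.359 ] yang -82.9 z [ 0.006 -0.005 -1.   ] q [-0.45  0.13  1.39 -0.    1.62  1.  ] F [-0.3  0.9 -0.7] M [ 0. -0.  0.] w 0.0513
wing pts 217 [ 0.4693 -0.0313  0.2214] maxz 0.23497671106262263
top 70 [ 0.4694 -0.0328  0.2322]
```

View pics/m12.png

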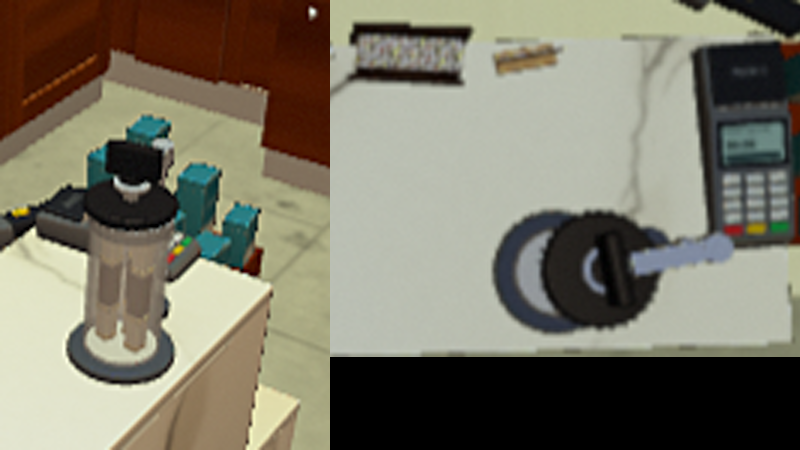

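The cap is down: its wing top is at 0.232 m, as at the start. The wing sits about 2 mm toward +x, so the overtwist opened the swing arm by about 0.03 rad. I'll nudge it back to its stop with closed fingers against the end of the wing.

```bash
python3 log.py .545 -.0315 .358 -80
```

```text
t 44.08 p [ 0.4853 -0.1549  0.3594] yang -82.7 z [ 0.006 -0.003 -1.   ] q [-0.45  0.12  1.39  0.    1.62  1.  ] F [-0.2  0.5 -0.5] M [ 0.02 -0.01  0.03] w 0.0513
shift [ 0.0749 -0.1149  0.0014]
rotvec [ 0.2 -0.3 -2.7]
```

```bash
python3 -m crank '[[0.04,-0.055,0,0,0,-2.7],[0.075,-0.115,0,0,0,-2.7],[0.075,-0.115,0,0,0,-2.7],[0.075,-0.115,0.05,0,0,-2.7],[0.075,-0.115,0.1,0,0,-2.7],[0.075,-0.115,0.135,0,0,-2.7],[0.075,-0.115,0.15,0,0,-2.7],[0.075,-0.115,0.15,0,0,-2.7]]' 0;python3 log.py; python3 -m crank '[[-0.01,0,0,0,0,0],[-0.02,0,0,0,0,0],[-0.026,0,0,0,0,0],[-0.03,0,0,0,0,0],[-0.033,0,0,0,0,0],[-0.033,0,0,0,0,0]]';python3 log.py
```

```text
clock: 45.08
position: [0.5456, -0.0315, 0.2093]
ee_rot: [0.002, 0.996, 0.087, 0.003]
contact_force: [-0.3, -0.2, 0.6]
width: -0.0003
t 45.08 p [ 0.5456 -0.0315  0.2093] yang -80.0 z [ 0.005 -0.003 -1.   ] q [-0.18  0.24  1.61 -0.    1.29  1.21] F [-0.3 -0.2  0.6] M [-0.01 -0.03 -0.02] w -0.0003
clock: 45.82
position: [0.513, -0.0373, 0.2092]
ee_rot: [0.002, 0.996, 0.087, 0.003]
contact_force: [-0.6, 0.1, 0.2]
width: -0.0
t 45.83 p [ 0.513  -0.0373  0.2092] yang -80.0 z [ 0.005 -0.003 -1.   ] q [-0.21  0.2   1.67 -0.    1.27  1.19] F [-0.6  0.1  0.2] M [0.   0.01 0.  ] w -0.0
```

```bash
python3 -m crank '[[0,-0.008,0,0,0,0],[-0.003,-0.008,0,0,0,0],[-0.005,-0.008,0,0,0,0],[-0.007,-0.008,0,0,0,0],[-0.007,-0.008,0,0,0,0]]';python3 log.py; python3 -m crank '[[-0.001,0,0,0,0,0],[-0.002,0,0,0,0,0],[-0.003,0,0,0,0,0],[-0.003,0,0,0,0,0]]';python3 log.py
```

```text
clock: 46.45
position: [0.5048, -0.0306, 0.2092]
ee_rot: [0.002, 0.996, 0.087, 0.003]
contact_force: [0.4, -0.3, -0.9]
width: 0.0003
t 46.45 p [ 0.5048 -0.0306  0.2092] yang -80.0 z [ 0.006 -0.003 -1.   ] q [-0.2   0.18  1.69 -0.    1.26  1.2 ] F [ 0.4 -0.3 -0.9] M [ 0.03 -0.04 -0.02] w 0.0003
clock: 46.95
position: [0.5029, -0.031, 0.2094]
ee_rot: [0.001, 0.996, 0.087, 0.004]
contact_force: [3.3, 3.0, 0.2]
width: 0.0001
t 46.95 p [ 0.5029 -0.031   0.2094] yang -80.0 z [ 0.008 -0.002 -1.   ] q [-0.2   0.18  1.69 -0.    1.26  1.2 ] F [3.3 3.  0.2] M [ 0.24 -0.58 -0.01] w 0.0001
```

```bash
for i in 1; do python3 -m crank '[[-0.001,0,0,0,0,0],[-0.002,0,0,0,0,0],[-0.002,0,0,0,0,0]]';python3 log.py; python3 -m crank '[[-0.001,0,0,0,0,0],[-0.002,0,0,0,0,0],[-0.002,0,0,0,0,0]]';python3 log.py; done
```

```text
clock: 47.32
position: [0.5025, -0.0311, 0.2097]
ee_rot: [0.001, 0.996, 0.087, 0.006]
contact_force: [6.2, 2.5, -1.2]
width: -0.0
t 47.33 p [ 0.5025 -0.0311  0.2097] yang -80.0 z [ 0.012 -0.002 -1.   ] q [-0.2   0.18  1.7   0.    1.26  1.2 ] F [ 6.2  2.5 -1.2] M [ 0.47 -0.94  0.02] w -0.0
clock: 47.7
position: [0.5023, -0.0311, 0.2099]
ee_rot: [0.001, 0.996, 0.087, 0.008]
contact_force: [7.7, 3.4, -2.4]
width: -0.0
t 47.7 p [ 0.5023 -0.0311  0.2099] yang -80.0 z [ 0.016 -0.001 -1.   ] q [-0.2   0.17  1.7   0.    1.25  1.19] F [ 7.7  3.4 -2.4] M [ 0.45 -1.13  0.06] w -0.0
```

```bash
python3 -m crank '[[0.02,0,0,0,0,0],[0.05,0,0,0,0,0],[0.05,0,-0.05,0,0,0],[0.05,0,-0.1,0,0,0],[0.05,0,-0.15,0,0,0],[0.05,0.06,-0.15,0,0,0],[0.05,0.12,-0.15,0,0,0],[0.05,0.12,-0.15,0,0,0]]';python3 log.py
python3 - <<'E'
from h import *
im=snap("scene","s13.png",(290,100,400,250),3); im2=snap("top","t13.png")
z=im["range_z"];K=im["intrinsics"];T=im["world_from_camera"]
v,u=np.mgrid[100:290,280:470]; d=np.stack([(u-K[0,2])/K[0,0],-(v-K[1,2])/K[1,1],-np.ones(u.shape)],-1)*z[v,u][...,None]
P=(d@T[:3,:3].T+T[:3,3]).reshape(-1,3); near=np.hypot(P[:,0]-.467,P[:,1]+.034)<.05
w=P[near&(P[:,2]>.205)&(P[:,2]<.25)]; print("wing pts",len(w),w.mean(0).round(4),"maxz",np.percentile(w[:,2],98).round(4)); top=w[w[:,2]>.228]; print("top",len(top),top.mean(0).round(4))
a=cv2.imread("pics/top0.png"); b=cv2.resize(im2["frame"],None,fx=1.5,fy=1.5,interpolation=cv2.INTER_CUBIC)
D=np.abs(a.astype(int)-b).max(2)[:385]; n,l,s,c=cv2.connectedComponentsWithStats((D>60).astype(np.uint8))
for i in range(1,n):
    if s[i,4]>15: print("changed",s[i],c[i].round())
q=np.hstack([cv2.resize(x[305:385,450:580],None,fx=3,fy=3,interpolation=cv2.INTER_CUBIC) for x in (a,b)]); cv2.imwrite("pics/m13.png",q)
E
```

```text
clock: 48.7
position: [0.5688, -0.1449, 0.3596]
ee_rot: [0.002, 0.996, 0.084, 0.005]
contact_force: [-0.3, 1.1, -0.0]
width: 0.0
t 48.7 p [ 0.5688 -0.1449  0.3596] yang -80.4 z [ 0.011 -0.003 -1.   ] q [-0.37  0.25  1.24  0.    1.65  1.03] F [-0.3  1.1 -0. ] M [0.03 0.01 0.05] w 0.0
wing pts 222 [ 0.4669 -0.0316  0.2214] maxz 0.2354
top 75 [ 0.4674 -0.033   0.2321]
changed [ 681  135   87  250 8124] [729. 238.]
changed [ 610  205  104   79 2677] [664. 250.]
changed [ 727  253   41  118 1342] [750. 317.]
changed [602 259   6   9  43] [604. 263.]
changed [609 262  13   3  22] [615. 263.]
changed [346 292   5  10  38] [348. 297.]
changed [302 296  31  13 247] [316. 302.]
changed [283 303   6   9  34] [285. 307.]
changed [432 332   4   9  28] [434. 336.]
changed [390 336  28  12 222] [403. 341.]
changed [283 338   5   9  36] [285. 342.]
changed [302 338  32   9 246] [317. 342.]
changed [348 338   4   9  35] [350. 342.]
changed [369 343   4   9  33] [371. 347.]
```

View pics/m13.png

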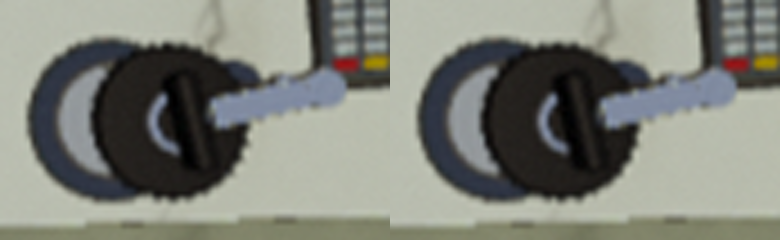

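Wing position and height match the start again. The wing may look slightly more rotated, so I'll measure its angle numerically.

```bash
python3 - <<'E'
from h import *
im=dict(np.load("last_scene.npz")); z=im["range_z"];K=im["intrinsics"];T=im["world_from_camera"]
v,u=np.mgrid[100:290,280:470]; d=np.stack([(u-K[0,2])/K[0,0],-(v-K[1,2])/K[1,1],-np.ones(u.shape)],-1)*z[v,u][...,None]
P=(d@T[:3,:3].T+T[:3,3]).reshape(-1,3); w=P[(np.hypot(P[:,0]-.467,P[:,1]+.034)<.024)&(P[:,2]>.204)&(P[:,2]<.226)]
for it in range(3):
    c=w.mean(0); U,S,V=np.linalg.svd(w-c,full_matrices=False); n=V[2]; w=w[np.abs((w-c)@n)<.003]
n*=np.sign(n[1]); print("face normal",n.round(3),"azimuth %.1f"%np.degrees(np.arctan2(n[1],n[0])),len(w))
b=dict(np.load("last_top.npz"))
a=cv2.resize(cv2.imread("pics/top0.png"),(512,384),interpolation=cv2.INTER_AREA)
for nm,f in(("start",a),("now",b["frame"])):
    g=f[205:256,300:390].max(2); yy,xx=np.nonzero(g<26); k=np.hypot(xx+300-339.5,yy+205-230)<13; Q=np.c_[xx,yy][k]
    ww,V=np.linalg.eigh(np.cov(Q.T)); e=V[:,1]*np.sign(V[1,1]); print(nm,len(Q),(Q.mean(0)+[300,205]).round(2),"lean %.1f"%np.degrees(np.arctan2(e[0],e[1])))
    for t in(20,32):
        yy,xx=np.nonzero(g<t); k=np.hypot(xx+300-339.5,yy+205-230)<13; Q=np.c_[xx,yy][k]
        if len(Q)>9: ww,V=np.linalg.eigh(np.cov(Q.T)); e=V[:,1]*np.sign(V[1,1]); print("  t",t,len(Q),"lean %.1f"%np.degrees(np.arctan2(e[0],e[1])))
E
```

```text
face normal [-0.215  0.976  0.041] azimuth 102.4 105
start 134 [341.6  230.01] lean 13.3
  t 20 81 lean 11.7
  t 32 210 lean 12.6
now 137 [341.55 229.93] lean 13.1
  t 20 92 lean 13.8
  t 32 208 lean 13.3
```

```bash
python3 -c "
from rig import job; print(job.sign_off())"
```

```text
the job is handed in; nothing more can be done
None
```

I refilled the canister and handed the job in at about 49 s of robot time. The cap was unscrewed and swung aside, and all three batons on the counter (the fourth was absent) were dropped end-down into the tube. The cap was then swung back and screwed down.

**Cap:** I turned it to its stop, with about 0.46 N m showing at the wrist. The overtwist opened the swing arm by about 0.03 rad, so I pushed it back to its stop with the closed fingers at about 8 N. Afterwards the wing's position and height matched the start.

**Batons:** In the views before and after the cap went back, all three stood upright in the tube.

**Rest of the counter:** Comparing the top view with the start showed changes only where the batons had lain and where the robot arm now is.

**One check not clear-cut:** The wing angle differed from the start by -0.2° to +2.1° depending on the image threshold. I took this as measurement noise and did not tighten the cap again.

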